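Load the reagent flow lane and pile the sample trays for the next run

TASK

Get the bench ready for the next analyser run: lay every reagent carton lengthwise in the upper end of the sloped flow lane so that it slides down and they all queue up against the stop, and pile every sample tray right way up and squarely on the foot plate, edges flush with it. Once all of them are in place, press the ready button on the control box fully down and let it go. Do not disturb the jars and the tube rack at the far side of the bench.

Things in the scene. Friction and masses are not known exactly. Their poses are not given: they have to be found in the camera images.
- carton1: reagent carton, plain white paperboard block with a brown band, 80 x 50 x 50 mm, about 0.15 kg; origin at its centre, x along its 80 mm length. Any of its long faces may be the bottom. Three or four are present
- carton2: reagent carton, plain white paperboard block with a brown band, 80 x 50 x 50 mm, about 0.15 kg; origin at its centre, x along its 80 mm length. Any of its long faces may be the bottom. Three or four are present
- carton3: reagent carton, plain white paperboard block with a brown band, 80 x 50 x 50 mm, about 0.15 kg; origin at its centre, x along its 80 mm length. Any of its long faces may be the bottom. Three or four are present
- carton4: reagent carton, plain white paperboard block with a brown band, 80 x 50 x 50 mm, about 0.15 kg; origin at its centre, x along its 80 mm length. Any of its long faces may be the bottom. Three or four are present
- tray1: flat white rigid sample tray, 120 x 62 x 20 mm, about 0.12 kg, with 18 grey wells drawn on its top; origin at the centre of its underside, x along its 120 mm length, z up. Both ends are alike. Two or three are present
- tray2: flat white rigid sample tray, 120 x 62 x 20 mm, about 0.12 kg, with 18 grey wells drawn on its top; origin at the centre of its underside, x along its 120 mm length, z up. Both ends are alike. Two or three are present
- tray3: flat white rigid sample tray, 120 x 62 x 20 mm, about 0.12 kg, with 18 grey wells drawn on its top; origin at the centre of its underside, x along its 120 mm length, z up. Both ends are alike. Two or three are present
- lane_bed: bed of the fixed sloped flow lane, slick white rollers tilted 22 degrees (friction about 0.25): cartons slide down by themselves. Origin: the loading spot on the bed surface, midway between the side rails, 50 mm from the open upper end, about 161 mm above the table; x points down the slope, z square out of the bed. 60 mm wide inside; the rails rise 10 mm above the bed
- lane: fixed frame of the lane; origin on the table straight below the loading spot, x level along the lane's downhill way. An upright steel stop plate (45 mm high) closes the lower end, 350 mm down the bed; cartons queue with centres 310, 230, 150 and 70 mm down from the loading spot. Two wire hoops over the lane, 150 and 300 mm down, 79 mm above the bed, posts 38 mm either side
- foot: fixed aluminium foot plate of the tray pile, 120 x 62 mm and 6 mm high, the same outline as a tray; origin at the centre of its underside, x along its 120 mm length
- foot_top (a point): centre of the foot plate's upper face, 6 mm above the table
- ready_top (a point): centre of the top of the ready button, a white round spring button of 32 mm diameter on a grey 80 x 80 x 40 mm control box; its top is about 62 mm above the table; it is pressed straight down
- ready (a joint): travel of the ready button: 0 m released, 0.006 m fully down (about 5 N); it springs back
- bottle1: white plastic jar, 60 mm diameter, 130 mm tall, a bystander at the far side; origin under its centre
- bottle2: white plastic jar, 60 mm diameter, 130 mm tall, a bystander at the far side; origin under its centre
- tube_rack: blue and white rack with sample tubes, 85 x 208 mm, 110 mm tall, a bystander at the far side; origin under its centre

How it is judged (in metres and radians):
On the way, in this order (a step that is already met when the one before it is completed fails the run):
1. all cartons are queued in the lane against the stop and all trays are piled squarely on the foot plate (y of carton1 in the frame of lane_bed between -0.012 and 0.012 m and z of carton1 in the frame of lane_bed between 0.015 and 0.035 m and angle between the x axis of each of carton1, carton2, carton3, carton4 and the x axis of lane_bed, either way round below 0.2 rad and x of each of carton1, carton2, carton3, carton4 in the frame of lane_bed above 0.055 m and linear speed of each of carton1, carton2, carton3, carton4, tray1, tray2, tray3 below 0.03 m/s and (x of carton1 in the frame of lane_bed above 0.3 m or distance between carton1 and carton2 below 0.088 m or distance between carton1 and carton3 below 0.088 m or distance between carton1 and carton4 below 0.088 m) and y of carton2 in the frame of lane_bed between -0.012 and 0.012 m and z of carton2 in the frame of lane_bed between 0.015 and 0.035 m and (x of carton2 in the frame of lane_bed above 0.3 m or distance between carton2 and carton1 below 0.088 m or distance between carton2 and carton3 below 0.088 m or distance between carton2 and carton4 below 0.088 m) and y of carton3 in the frame of lane_bed between -0.012 and 0.012 m and z of carton3 in the frame of lane_bed between 0.015 and 0.035 m and (x of carton3 in the frame of lane_bed above 0.3 m or distance between carton3 and carton1 below 0.088 m or distance between carton3 and carton2 below 0.088 m or distance between carton3 and carton4 below 0.088 m) and y of carton4 in the frame of lane_bed between -0.012 and 0.012 m and z of carton4 in the frame of lane_bed between 0.015 and 0.035 m and (x of carton4 in the frame of lane_bed above 0.3 m or distance between carton4 and carton1 below 0.088 m or distance between carton4 and carton2 below 0.088 m or distance between carton4 and carton3 below 0.088 m) and x of any of carton1, carton2, carton3, carton4 in the frame of lane_bed above 0.3 m and horizontal distance between each of tray1, tray2, tray3 and foot_top below 0.01 m and angle between the x axis of each of tray1, tray2, tray3 and the x axis of foot, either way round below 0.12 rad and angle between each of tray1, tray2, tray3's own z axis and vertical below 0.06 rad), for 0.2 s.
2. the ready button is pressed fully down (value of joint ready above 0.0045 m), for 0.05 s.
At the end, for the whole second after the job is handed in: Cartons at rest lengthwise in the lane (0.2 rad), the first within 10 mm of the stop, each other within 8 mm of touching a neighbour; trays flat, right way up, piled on the foot plate, centres within 10 mm, square within 0.12 rad; button released (all of step 1 and value of joint ready below 0.002 m).
It fails at once if a jar or the tube rack is shifted by more than 40 mm or tipped (distance of any of bottle1, bottle2, tube_rack from where it was at the start of the episode above 0.04 m or angle between any of bottle1, bottle2, tube_rack's own z axis and vertical above 0.4 rad).
Of carton1, carton2, carton3, carton4 only 3 to 4 are there at a start; the rules pass over those that are not, and their reading is None.
Of tray1, tray2, tray3 only 2 to 3 are there at a start; the rules pass over those that are not, and their reading is None.
At some moment in a run one of tray1, tray2, tray3 may be knocked a few centimetres aside while the robot is not near it.
Once in a run the grip may slacken for a moment while it holds something.
It also fails if it takes over 210 s, if anything falls off the work surface, if the arm or the gripper's body presses on something with over 40 N, if the wrist force passes 120 N, or if a joint passes its speed limit or range.

ROBOT

A 6-joint arm with a two-finger parallel gripper is mounted at the origin on the work surface. World frame = base frame: x ahead of the robot, y to its left, z up, the work surface at z = 0. Lengths are in mm, angles in rad, forces in N, time in s.
With the tool pointing down it reaches from about 275 to 1000 mm from the base axis. Payload 8.4 kg.
Tool frame: the origin (TCP) lies between the finger pads; the fingertips stand 22 mm ahead of it and the grasp point (between the pads) lies 3 mm ahead of it (r.nose_length is the z of the fingertips in the tool frame, in mm); z points along the fingers, y is the line along which they close (so a half turn about z gives the same grasp; the last joint's range is limited). The gripper opens to 85 mm and grips with 20 to 120 N. Pads are 22 mm wide; open, the fingers measure 114 mm over their backs; the gripper's body (76 mm by 85 mm) begins 54 mm behind the grasp point. The pads swing forward as they close: fully open they stand 13 mm farther back than shut.
Start: joints at [1.149, 0.353, 1.633, -0, 1.155, -0.002], TCP at [254.735, 570.735, 253.281] pointing down, gripper open.
Joint ranges: [-2.63, 2.63], [-0.92, 2.1], [0.06, 2.66], [-1.3, 4.44], [0, 2.69], [-3.02, 3.02]. Speed limits (rad/s): [2.22, 2.22, 2.79, 3.14, 3.14, 3.14].

INTERFACE

Orientations are given as [roll, pitch, yaw] about the fixed x, y, z axes, in that order (R = Rz(yaw) Ry(pitch) Rx(roll)).
In Python, from rig import r gives the robot as it stands.
- The arm moves only by the shell command python3 steer.py 'ROWS' [FORCE]. ROWS is rows parted by semicolons, their numbers by spaces, 1 to 5 of them, each of 7 numbers: a rotation vector rx, ry, rz in rad, then dx, dy, dz in mm, then the opening from 0.0 (shut) to 1.0 (fully open); each row shifts and turns the commanded pose from where the row before left it, along the tool's axes as they then stand; what a row does not reach is not made up. A row lasts 1/12 s, in which the tool goes at most 41.7 mm and 0.125 rad, less where a joint would pass 70% of its speed; a pose out of reach is approached as far as the arm can. The fingers move at their own pace and stop on an object; FORCE is the grip in N (left out, the last holds). Time passes only in rows, so rows that do not move let the fingers close. It prints the time, the measured TCP pose, the force, the opening and the grip force at its end.
- r.sense(): the state, without advancing time (a new reading comes with each control period).
- r.grab_frame(name): name is "scene" or "top"; returns the picture (420x560x3 uint8, red, green, blue); there is no depth.
- r.camera_params(name): a dict with "fx", "fy", "cx", "cy" (pixels), "rvec" (rotation vector, rad) and "tvec" (3), from world to camera coordinates, as OpenCV has them. Camera axes: x right, y down, z forward; pixel columns grow to the right and rows downward; lengths in mm; the calibration is good to about 2 mm. A picture is of the moment at which its call begins. camera_params takes no time and is no camera call.
- r.sign_off(): hands the job in; it is judged then, once.
The state is a dict: "clock": time; "qpos": joint angles; "qvel": joint speeds; "joint_efforts": joint torques, N m; "eef_pos": TCP position; "tcp_rot": TCP orientation; "contact_force": force on the tool from outside, world axes, zero at the start; "wrist_torque": the same for the moment, N m; "opening": opening from 0.0 (shut) to 1.0 (fully open); "grasp_force": force on a finger pad.
Only numpy, scipy, OpenCV 4.12 (cv2) and the standard library are available. Lean on these libraries where they do the work, as an engineer would, in place of code of your own. Each camera call takes 0.05 s, during which the arm holds its last target. There are 200 camera calls.

## Working session

There is one attempt and no reset: what is moved stays moved. The work goes in short steps, Python scripts to look and compute and a shell command to move; the robot and the scene stay as the last step left them, time stands still between calls to the robot, and variables do not carry over. Pictures are saved under pics/ and viewed, at most 14 in all, crops included, and the job is handed in when it is done.

```bash
ls; mkdir -p pics
python3 - <<'E'
from rig import r
import cv2
for n in("scene","top"):
    im=r.grab_frame(n); cv2.imwrite(f"pics/{n}0.png",im[:,:,::-1]); print(r.camera_params(n))
print(r.sense())
E
```

```text
pics
rig.py
steer.py
{'fx': 417.1643771869369, 'fy': 417.1643771869369, 'cx': 272.8174543197472, 'cy': 212.3580055538285, 'rvec': array([ 1.0963322 ,  2.57536298, -0.81857318]), 'tvec': array([ 449.88693311, -245.73990785, 1432.99934306])}
{'fx': 538.2721523077826, 'fy': 538.2721523077826, 'cx': 284.72047470025944, 'cy': 211.04609183368296, 'rvec': array([ 2.13648601, -2.19888424,  0.12414825]), 'tvec': array([ -24.81845407,  620.22738543, 1351.1077271 ])}
{'clock': 0.1, 'qpos': array([ 1.14860575e+00,  3.53601555e-01,  1.63402493e+00,  1.02448739e-05,
        1.15520342e+00, -2.44685331e-03]), 'qvel': array([-0.00027885, -0.00035439, -0.000837  ,  0.00031834,  0.00010601,
       -0.00078638]), 'joint_efforts': array([ 4.73302907e-05, -6.06359982e+01, -3.42820430e+01, -9.21755856e-06,
        3.99818702e-03,  6.76840642e-06]), 'eef_pos': array([254.5714687 , 570.38666176, 252.63748815]), 'tcp_rot': array([-3.14035543e+00, -1.23950197e-05,  2.72184478e+00]), 'contact_force': array([0.50944754, 0.39800552, 0.01934375]), 'wrist_torque': array([ 0.03572673, -0.00029636, -0.01442041]), 'grasp_force': 0.0, 'opening': 0.9997023952550109}
```

View pics/scene0.png

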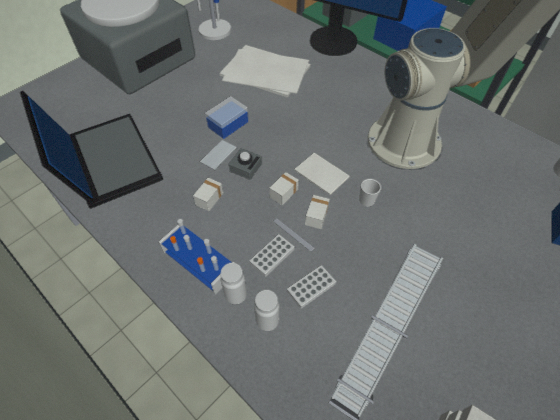

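View pics/top0.png

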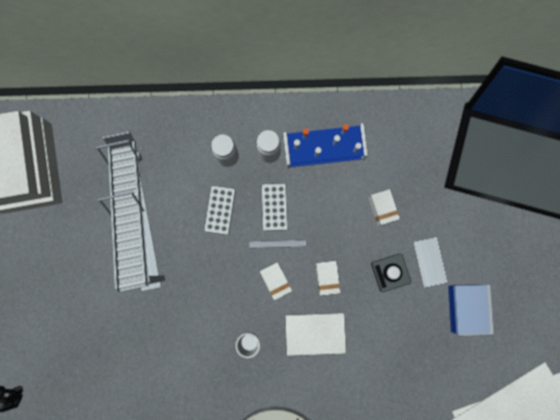

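Three cartons (top view px (276,281), (328,278), (385,207)) and two trays (220,210), (274,207). The lane runs from its upper end at (130,285) to the stop at (118,140). The control box is at (391,272). The foot plate is probably the pale 25x48 px plate at (430,262). Next I enlarge the picture and measure.

```bash
cat > h.py <<'E'
from rig import r
import cv2, numpy as np
P={n:r.camera_params(n) for n in("scene","top")}
def K(n):
    p=P[n]; return np.array([[p["fx"],0,p["cx"]],[0,p["fy"],p["cy"]],[0,0,1.]])
def Rt(n): return cv2.Rodrigues(P[n]["rvec"])[0],P[n]["tvec"]
def proj(n,X): return cv2.projectPoints(np.array(X,float).reshape(-1,1,3),P[n]["rvec"],P[n]["tvec"],K(n),None)[0][:,0]
def ray(n,px):
    R,t=Rt(n); d=R.T@np.linalg.solve(K(n),[*px,1]); return -R.T@t,d
def onz(n,px,z):
    c,d=ray(n,px); return c+d*(z-c[2])/d[2]
def tri(ps,pt):
    M=[K(n)@np.c_[Rt(n)[0],Rt(n)[1]] for n in("scene","top")]
    X=cv2.triangulatePoints(M[0],M[1],np.array(ps,float).reshape(2,1),np.array(pt,float).reshape(2,1))[:,0]; return X[:3]/X[3]
def snap(n,f=None):
    im=r.grab_frame(n)[:,:,::-1].copy()
    if f: cv2.imwrite(f"pics/{f}.png",im)
    return im
def rect(pts,z,n="top"):   # minAreaRect of px points cast on plane z
    W=np.array([onz(n,p,z)[:2] for p in pts],np.float32)
    (c,s,a)=cv2.minAreaRect(W)
    if s[0]<s[1]: s=s[::-1]; a+=90
    return np.round(c,1),np.round(s,1),round((a+90)%180-90,1)  # long-axis angle deg
E
python3 - <<'E'
from h import *
t=cv2.imread("pics/top0.png"); s=cv2.imread("pics/scene0.png")
cv2.imwrite("pics/t1.png",cv2.resize(t[110:370,90:450],None,fx=2.2,fy=2.2,interpolation=cv2.INTER_CUBIC))
cv2.imwrite("pics/s1.png",cv2.resize(s[90:420,170:460],None,fx=1.8,fy=1.8,interpolation=cv2.INTER_CUBIC))
hsv=cv2.cvtColor(t,cv2.COLOR_BGR2HSV)
m=((hsv[...,2]>150)).astype(np.uint8)*255
cs,_=cv2.findContours(m,cv2.RETR_EXTERNAL,cv2.CHAIN_APPROX_NONE)
for c in cs:
    if cv2.contourArea(c)>150 and 100<c[:,0,1].mean()<380 and c[:,0,0].mean()>60:
        print(c[:,0].mean(0).round(),rect(c[:,0],0))
print(proj("top",[[0,0,0],[254,570,250],[500,0,0]]))
E
```

```text
[247. 345.] (array([280.1,  62.6]), array([60.4, 59. ]), -1.4)
[315. 334.] (array([ 303. , -112.3]), array([152.5, 101.8]), -89.5)
[474. 310.] (array([ 352.4, -523.6]), array([125.2,  92.1]), 0.1)
[273. 277.] (array([451.8,  -8.5]), array([62.4, 53.4]), 25.3)
[327. 273.] (array([ 456.8, -148.7]), array([62.5, 55. ]), 5.1)
[277. 243.] (array([538.1, -20.3]), array([146.9,  11.6]), 89.9)
[430. 262.] (array([ 479.2, -418.7]), array([122. ,  63.6]), 10.1)
[383. 202.] (array([ 638.1, -304.1]), array([61.9, 54.8]), 15.5)
[147. 233.] (array([581.3, 323.5]), array([233.8,  25.1]), 9.3)
[219. 210.] (array([632.1, 130. ]), array([122.3,  62.4]), -10.1)
[274. 207.] (array([636.1, -15. ]), array([119.8,  63.4]), -1.4)
[130. 225.] (array([613.5, 373.8]), array([383.2, 103.1]), 10.9)
[329. 152.] (array([ 782.1, -167.1]), array([82.7, 35.4]), 88.4)
[221. 145.] (array([806.6, 120.7]), array([57.3, 56.1]), -1.1)
[296. 149.] (array([796.5, -85.3]), array([85.3, 76.7]), 4.9)
[267. 141.] (array([814.1,  -2.4]), array([57.3, 56.2]), -1.3)
[[274.83297097 458.14047445]
 [ -2.51402848 381.58740593]
 [269.6637387  258.30715851]]
```

View pics/t1.png

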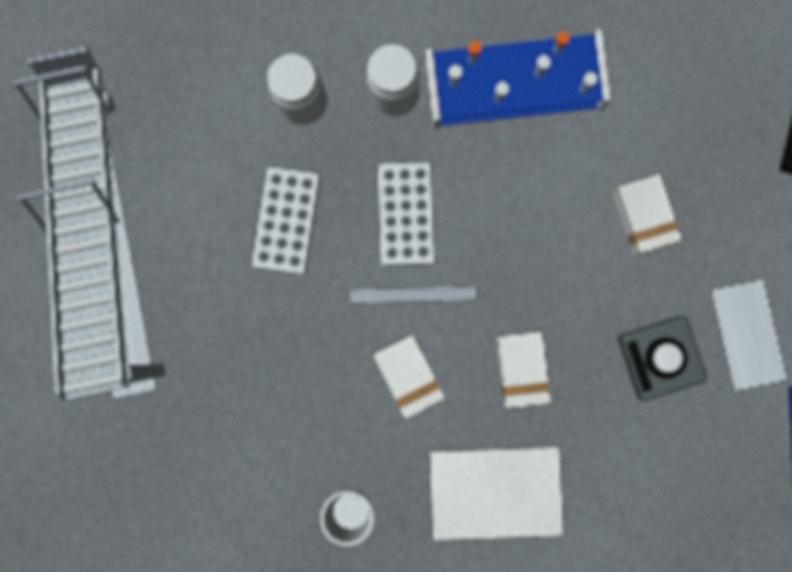

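View pics/s1.png

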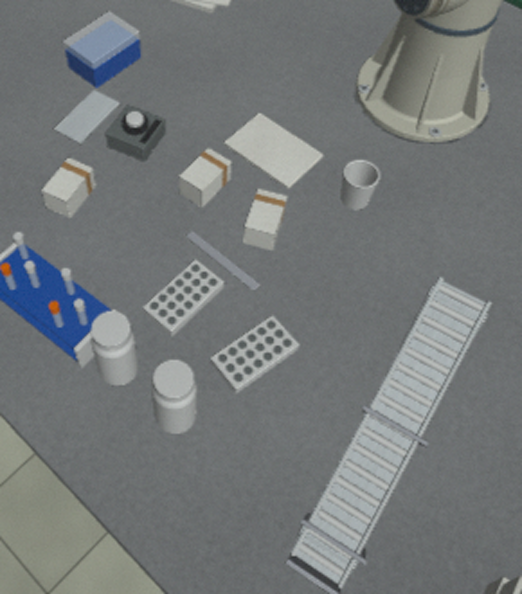

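The top crop shows the same three cartons, two trays and the foot plate at crop px (748,335). The button cap is at (667,358), and the lane's upper end runs from (60,397) to (128,388). In the scene crop the upper end is at (441,280) and (490,303), and the button at (135,121). Now I triangulate.

```bash
cat >> h.py <<'E'
def objs(t):
    hsv=cv2.cvtColor(t,cv2.COLOR_BGR2HSV); h,s,v=[hsv[...,i].astype(int) for i in range(3)]
    br=((h>5)&(h<22)&(s>90)&(v>80))
    m=((v>165)|br).astype(np.uint8)*255
    m=cv2.morphologyEx(m,cv2.MORPH_CLOSE,np.ones((3,3),np.uint8))
    cs,_=cv2.findContours(m,cv2.RETR_EXTERNAL,cv2.CHAIN_APPROX_NONE); out=[]
    for c in cs:
        if cv2.contourArea(c)<250: continue
        k=np.zeros(m.shape,np.uint8); cv2.drawContours(k,[c],-1,255,-1)
        nb=(br&(k>0)).sum(); out.append((c[:,0],nb))
    return out
E
python3 - <<'E'
from h import *
t=cv2.imread("pics/top0.png"); s=cv2.imread("pics/scene0.png")
np.set_printoptions(precision=1,suppress=True)
for n,im in(("top",t),("scene",s)):
  print(n)
  for c,nb in objs(im):
    if nb>15: print("carton?",c.mean(0),nb,rect(c,50,n))
  for c,nb in objs(im):
    q=rect(c,20,n)
    if nb<=5 and 110<q[1][0]<130 and 50<q[1][1]<75: print("plate?",c.mean(0),q,rect(c,6,n))
T=lambda x,y:(90+x/2.2,110+y/2.2); S=lambda x,y:(170+x/1.8,90+y/1.8)
for nm,a,b in [("btn",(135,119),(667,357)),("laneUL(-y)",(441,280),(128,388)),("laneUR(+y)",(490,303),(60,397)),
  ("stopL",(290,560),(88,48)),("stopR",(340,588),(30,66)),
  ("hoop1 -y",(366,411),(101,182)),("hoop1 +y",(426,442),(20,197)),("hoop2-y",(303,520),(91,70)),("hoop2+y",(364,560),(16,81)),
  ("cA top corner far(+x,-y?)",(248,235),(414,337)),("cA(+y)",(277,238),(375,352)),
  ("cB",(180,178),(540,333)),("cB",(206,192),(498,338)),("cC",(44,187),(660,176)),
  ("tray1",(236,388),(268,168)),("tray2",(174,331),(379,164)),("foot",(82,140),(764,281)),("foot",(56,124),(785,380)),("cup",(360,170),(348,515)),("hoop1 mid",(396,427),(61,190))]:
    print(nm,tri(S(*a),T(*b)))
E
```

```text
top
carton? [275.2 280.9] 51 (array([442.4, -14. ]), array([80.3, 49.3]), 25.1)
carton? [327.7 278. ] 48 (array([ 446.4, -145.3]), array([80.8, 49.6]), 4.9)
carton? [384.7 206.8] 47 (array([ 621.2, -296.4]), array([80.5, 53.7]), 13.8)
plate? [430.  261.8] (array([ 478.3, -412.9]), array([117.5,  60.6]), 9.9) (array([ 478.4, -416.7]), array([118.7,  61.2]), 9.9)
plate? [219.  209.5] (array([629.5, 127.7]), array([119.3,  60.2]), -9.9) (array([631.2, 129.3]), array([120.5,  60.8]), -9.9)
plate? [273.9 206.7] (array([633.6, -14.8]), array([119.9,  60.4]), 0.7) (array([635.3, -14.6]), array([121.1,  61. ]), 0.7)
scene
carton? [317.4 207.3] 37 (array([447.4, -11.9]), array([79. , 48.1]), 25.1)
carton? [209.3 189.5] 48 (array([ 623.2, -284.5]), array([78.5, 71. ]), 15.5)
carton? [285.9 184.4] 44 (array([ 449.7, -133. ]), array([78.1, 68.7]), 5.9)
plate? [310.9 285.5] (array([633.8, 130.5]), array([115.4,  61.2]), -9.9) (array([628.2, 126.9]), array([117. ,  62.1]), -9.9)
plate? [269.5 252.4] (array([637.5, -11.6]), array([116.2,  61.7]), 0.3) (array([632. , -17.2]), array([117.8,  62.5]), 0.3)
btn [ 454.6 -310.3   49.4]
laneUL(-y) [439.6 278.3 160.4]
laneUR(+y) [432.9 345.3 172. ]
stopL [830.2 349.4  61.4]
stopR [811.4 414.   63.8]
hoop1 -y [657.6 310.7 153.5]
hoop1 +y [643.3 389.  169.2]
hoop2-y [794.1 334.4 101.8]
hoop2+y [781.7 413.9 113. ]
cA top corner far(+x,-y?) [484.8 -19.5  12.1]
cA(+y) [468.6  26.   32.8]
cB [ 486.4 -167.8   34.2]
cB [ 480.8 -117.2   36.2]
cC [ 663.7 -313.1   46.1]
tray1 [692.6 146.9  10. ]
tray2 [692.2  15.8  11. ]
foot [ 529.5 -436.1  -35.8]
foot [ 438.6 -524.4 -146.6]
cup [291.7  56.3  72.4]
hoop1 mid [650.1 350.6 159.1]
```

Run:
```python
from h import *
t=cv2.imread("pics/top0.png"); s=cv2.imread("pics/scene0.png")
a=cv2.resize(t[125:300,95:170],None,fx=3.4,fy=3.4,interpolation=cv2.INTER_CUBIC)
b=cv2.resize(s[235:420,325:450],None,fx=3.2,fy=3.2,interpolation=cv2.INTER_CUBIC)
H=max(a.shape[0],b.shape[0]); o=np.zeros((H,a.shape[1]+b.shape[1],3),np.uint8)
o[:a.shape[0],:a.shape[1]]=a;o[:b.shape[0],a.shape[1]:]=b; print(o.shape,a.shape)
cv2.imwrite("pics/lane.png",o)
```

```text
(595, 655, 3) (595, 255, 3)
```

View pics/lane.png

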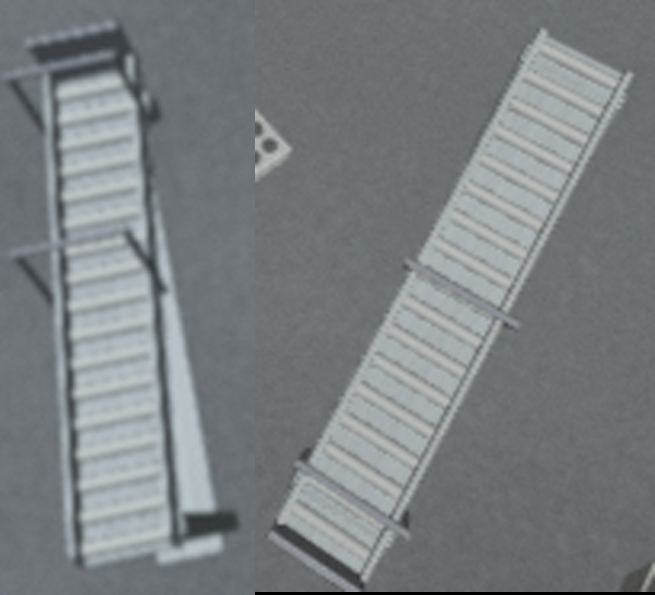

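The upper rail ends are at crop px top (77,563)/(180,543) and scene (545,32)/(630,75). Hoop ends are visible in both views, and the stop is at top (28,45)–(118,25).

Run:
```python
from h import *
np.set_printoptions(precision=1,suppress=True)
T=lambda x,y:(95+x/3.4,125+y/3.4); S=lambda x,y:(325+(x-255)/3.2,235+y/3.2)
L=[("up-y",(545,32),(180,543)),("up+y",(630,75),(77,563)),("h1-y",(405,262),(130,232)),("h1+y",(520,325),(10,253)),("h2-y",(295,463),(121,55)),("h2+y",(410,535),(3,76))]
D={}
for n,a,b in L: D[n]=tri(S(*a),T(*b)); print(n,D[n],proj("top",D[n])-T(*b),proj("scene",D[n])-S(*a))
for k in("up","h1","h2"):
    print(k,(D[k+"-y"]+D[k+"+y"])/2, np.linalg.norm(D[k+"-y"]-D[k+"+y"]))
# cast with text heights per view
for k,z in(("up",189),("h1",178),("h2",122)):
  for n,f,i in(("top",T,2),("scene",S,1)):
    p=[onz(n,f(*e[i]),z) for e in L if e[0].startswith(k)]; m=(p[0]+p[1])/2; d=p[0]-p[1]; print(k,n,m,np.degrees(np.arctan2(d[0],-d[1])))
```

```text
up-y [443.1 278.1 167.2] [[-0.9  0.5]] [[-1.7 -0.1]]
up+y [432.5 345.1 170.6] [[-0.5  0.2]] [[-0.8 -0. ]]
h1-y [657.1 311.7 161.7] [[-0.1  0.1]] [[-0.3 -0. ]]
h1+y [643.6 391.8 169.3] [[-0.3  0.2]] [[-0.6 -0. ]]
h2-y [795.9 335.4 102.9] [[-0.4  0.3]] [[-0.9 -0.1]]
h2+y [780.9 417.4 111.8] [[-0.2  0.1]] [[-0.5 -0. ]]
up [437.8 311.6 168.9] 67.95483243838085
h1 [650.4 351.7 165.5] 81.5439457195588
h2 [788.4 376.4 107.3] 83.92462562491768
up top [439.1 304.5 189. ] 9.293666384935001
up scene [449.9 315.8 189. ] 10.223573383506071
h1 top [648.8 347.5 178. ] 8.453532406750087
h1 scene [655.3 353.2 178. ] 12.174077183674136
h2 top [785.3 371.2 122. ] 8.752722306091636
h2 scene [791.4 378.1 122. ] 11.717551169801418
```

```bash
cat >> h.py <<'E'
from scipy.spatial.transform import Rotation as Ro
np.set_printoptions(precision=3,suppress=True)
def E(rpy): return Ro.from_euler("xyz",rpy)
def plan(pos,rpy,first="t"):
    s=r.sense(); R0=E(s["tcp_rot"]); R1=E(rpy); w=(R0.inv()*R1).as_rotvec(); d=np.array(pos)-s["eef_pos"]
    R=R0 if first=="t" else R1; tt=R.inv().apply(d)
    nr=int(np.ceil(np.linalg.norm(w)/.124)); nt=int(np.ceil(np.linalg.norm(tt)/41.5))
    print(f"clock {s['clock']:.1f} rot",w,"rows",nr,"each",w/max(nr,1),"| trans(",first,"first)",tt,"rows",nt,"each",tt/max(nt,1))
E
python3 -c "
from h import *
plan([445,-13,250],[np.pi,0,.438]);plan([445,-13,250],[np.pi,0,.438],'r')"
python3 steer.py '0 0 0 -27.4 -30.3 0 1;0 0 0 -27.4 -30.3 0 1;0 0 0 -27.4 -30.3 0 1;0 0 0 -27.4 -30.3 0 1;0 0 0 -27.4 -30.3 0 1' 60
python3 steer.py '0 0 0 -27.4 -30.3 0 1;0 0 0 -27.4 -30.3 0 1;0 0 0 -27.4 -30.3 0 1;0 0 0 -27.4 -30.3 0 1;0 0 0 -27.4 -30.3 0 1'
python3 steer.py '0 0 0 -27.4 -30.3 0 1;0 0 0 -27.4 -30.3 0 1;0 0 0 -27.4 -30.3 0 1;0 0 0 -27.4 -30.3 0 1;0 0 0 -27.4 -30.3 0 1'
python3 steer.py '0 0 0.12 0 0 0 1;0 0 0.12 0 0 0 1;0 0 0.12 0 0 0 1;0 0 0.12 0 0 0 1;0 0 0.12 0 0 0 1'
python3 steer.py '0 0 0.12 0 0 0 1;0 0 0.12 0 0 0 1;0 0 0.12 0 0 0 1;0 0 0.12 0 0 0 1;0 0 0.12 0 0 0 1'
python3 steer.py '0 0 0.12 0 0 0 1;0 0 0.12 0 0 0 1;0 0 0.12 0 0 0 1;0 0 0.12 0 0 0 1;0 0 0.12 0 0 0 1'
python3 steer.py '0 0 0.12 0 0 0 1;0 0 0.12 0 0 0 1;0 0 0.12 0 0 0 1;0 0 0.12 0 0 0 1;0 0 0 0 0 0 1'
python3 -c "
from h import *
plan([445,-13,36],[np.pi,0,.438])"
```

```text
clock: 0.52
eef_pos: [318.0, 374.6, 252.9]
tcp_rot: [-3.141, -0.0, 2.722]
contact_force: [1.6, 0.4, -0.5]
opening: 1.0
grasp_force: 0.0
clock: 0.93
eef_pos: [381.4, 180.5, 253.2]
tcp_rot: [3.142, 0.0, 2.722]
contact_force: [1.6, 1.1, -0.2]
opening: 0.999
grasp_force: 0.0
clock: 1.35
eef_pos: [444.8, -13.9, 253.3]
tcp_rot: [3.141, 0.0, 2.722]
contact_force: [2.0, 0.4, -0.2]
opening: 1.0
grasp_force: 0.0
clock: 1.77
eef_pos: [444.5, -12.1, 253.0]
tcp_rot: [-3.141, -0.0, 2.115]
contact_force: [0.4, -0.0, -0.5]
opening: 0.999
grasp_force: 0.0
clock: 2.18
eef_pos: [444.5, -11.8, 253.0]
tcp_rot: [-3.141, 0.0, 1.516]
contact_force: [-0.0, -0.3, 0.6]
opening: 0.998
grasp_force: 0.0
clock: 2.6
eef_pos: [444.6, -11.8, 253.1]
tcp_rot: [-3.141, 0.0, 0.916]
contact_force: [-0.6, 0.5, -0.0]
opening: 0.996
grasp_force: 0.0
clock: 3.02
eef_pos: [444.6, -11.8, 253.1]
tcp_rot: [-3.141, 0.0, 0.436]
contact_force: [0.2, -0.6, 0.7]
opening: 0.996
grasp_force: 0.0
clock 3.0 rot [-0.     0.    -0.002] rows 1 each [-0.     0.    -0.002] | trans( t first) [ -0.011   1.324 217.073] rows 6 each [-0.002  0.221 36.179]
```

Motion tracks very well. Descend and grip, then lift slightly and look from above to check the calibration.

```bash
python3 steer.py '0 0 0 0 0 40 1;0 0 0 0 0 40 1;0 0 0 0 0 40 1;0 0 0 0 0 40 1;0 0 0 0 0 30 1'
python3 steer.py '0 0 0 0 0 27 1;0 0 0 0 0 0 1'
python3 steer.py '0 0 0 0 0 0 0.3;0 0 0 0 0 0 0.3;0 0 0 0 0 0 0.3;0 0 0 0 0 0 0.3;0 0 0 0 0 0 0.3' 50
python3 steer.py '0 0 0 0 0 -30 0.3;0 0 0 0 0 -40 0.3;0 0 0 0 0 -40 0.3;0 0 0 0 0 -40 0.3;0 0 0 0 0 -40 0.3'
python3 - <<'E'
from h import *
s=r.sense();print(s["eef_pos"],s["opening"],s["grasp_force"])
t=snap("top","g1"); sc=snap("scene","g1s")
c,_=map(int,proj("top",s["eef_pos"])[0]),0; x,y=proj("top",s["eef_pos"])[0].astype(int)
a=cv2.resize(t[y-50:y+50,x-50:x+50],None,fx=3.9,fy=3.9,interpolation=cv2.INTER_CUBIC)
x2,y2=proj("scene",s["eef_pos"])[0].astype(int)
b=cv2.resize(sc[y2-50:y2+50,x2-50:x2+50],None,fx=3.9,fy=3.9,interpolation=cv2.INTER_CUBIC)
cv2.imwrite("pics/g1c.png",np.hstack([a,b])); print(x,y,x2,y2)
E
```

```text
clock: 3.43
eef_pos: [443.6, -11.8, 60.8]
tcp_rot: [-3.141, 0.001, 0.446]
contact_force: [0.4, -0.3, -0.1]
opening: 1.001
grasp_force: 0.0
clock: 3.6
eef_pos: [441.5, -11.7, 32.2]
tcp_rot: [-3.138, 0.007, 0.446]
contact_force: [-0.9, -0.0, -0.5]
opening: 1.003
grasp_force: 0.0
clock: 4.02
eef_pos: [446.2, -11.8, 38.2]
tcp_rot: [3.14, -0.003, 0.442]
contact_force: [-0.8, 0.5, 9.1]
opening: 0.579
grasp_force: 52.7
clock: 4.43
eef_pos: [444.3, -11.8, 229.6]
tcp_rot: [3.141, -0.002, 0.442]
contact_force: [2.2, -0.3, -2.0]
opening: 0.578
grasp_force: 52.9
[444.327 -11.805 229.551] 0.5775247664985315 52.88433372974396
273 281 323 165
```

View pics/g1c.png

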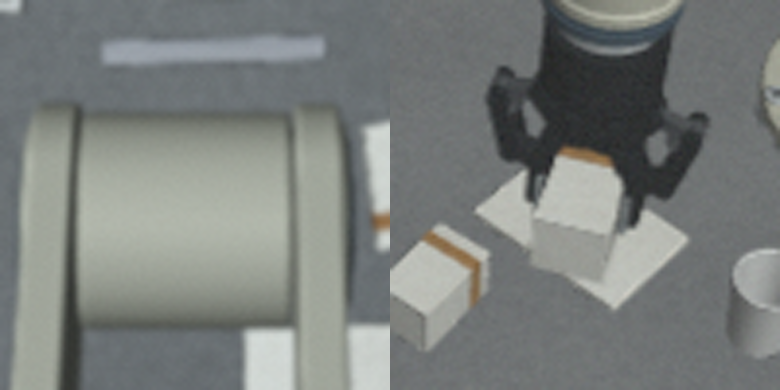

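The scene crop shows the carton held squarely between the fingers and level; the top view is blocked by the arm. Carry it to the lane.

```bash
python3 -c "
from h import *
plan([523,325,275],[np.pi,.384,.185]);plan([523,325,275],[np.pi,.384,.185],'r')"
```

```text
clock 4.5 rot [ 0.054 -0.394  0.253] rows 4 each [ 0.013 -0.099  0.063] | trans( t first) [ 212.057 -272.369  -40.647] rows 9 each [ 23.562 -30.263  -4.516]
clock 4.5 rot [ 0.054 -0.394  0.253] rows 4 each [ 0.013 -0.099  0.063] | trans( r first) [ 109.853 -317.482  -89.123] rows 9 each [ 12.206 -35.276  -9.903]
```

```bash
python3 steer.py '0 0 0 23.56 -30.26 -4.5 0.3;0 0 0 23.56 -30.26 -4.5 0.3;0 0 0 23.56 -30.26 -4.5 0.3;0 0 0 23.56 -30.26 -4.5 0.3;0 0 0 23.56 -30.26 -4.5 0.3'
python3 steer.py '0 0 0 23.56 -30.26 -4.5 0.3;0 0 0 23.56 -30.26 -4.5 0.3;0 0 0 23.56 -30.26 -4.5 0.3;0 0 0 23.56 -30.26 -4.5 0.3'
python3 steer.py '0.013 -0.099 0.063 0 0 0 0.3;0.013 -0.099 0.063 0 0 0 0.3;0.013 -0.099 0.063 0 0 0 0.3;0.013 -0.099 0.063 0 0 0 0.3;0 0 0 0 0 0 0.3'
python3 -c "
from h import *
plan([505,322,209],[np.pi,.384,.185],'r')"
```

```text
clock: 4.95
eef_pos: [486.3, 177.0, 249.3]
tcp_rot: [3.141, -0.001, 0.442]
contact_force: [1.4, -0.4, -2.6]
opening: 0.578
grasp_force: 53.1
clock: 5.28
eef_pos: [519.7, 326.8, 267.0]
tcp_rot: [3.142, -0.0, 0.443]
contact_force: [1.3, -0.1, -1.2]
opening: 0.58
grasp_force: 53.1
clock: 5.7
eef_pos: [520.9, 324.6, 264.4]
tcp_rot: [3.141, 0.405, 0.183]
contact_force: [-0.5, -0.2, -1.8]
opening: 0.579
grasp_force: 53.2
clock 5.7 rot [-0.     0.021 -0.002] rows 1 each [-0.     0.021 -0.002] | trans( r first) [ 5.796 -0.334 57.462] rows 2 each [ 2.898 -0.167 28.731]
```

```bash
python3 steer.py '0 0.015 0 5 0 25 0.3;0 0 0 0 0 25 0.3;0 0 0 0 0 0 0.3'
python3 - <<'E'
from h import *
s=r.sense();print(s["eef_pos"],s["tcp_rot"])
sc=snap("scene","l1s"); t=snap("top","l1t")
x2,y2=proj("scene",s["eef_pos"])[0].astype(int)
a=cv2.resize(sc[y2-40:y2+75,x2-55:x2+60],None,fx=4,fy=4,interpolation=cv2.INTER_CUBIC)
b=cv2.resize(t[190:305,80:160],None,fx=4,fy=4,interpolation=cv2.INTER_CUBIC)
cv2.imwrite("pics/l1c.png",np.hstack([a,b])); print(x2,y2)
E
```

```text
clock: 5.95
eef_pos: [502.7, 320.9, 214.8]
tcp_rot: [3.141, 0.387, 0.188]
contact_force: [-0.7, 0.7, -1.6]
opening: 0.58
grasp_force: 53.1
[502.651 320.871 214.775] [3.141 0.387 0.188]
421 262
```

View pics/l1c.png

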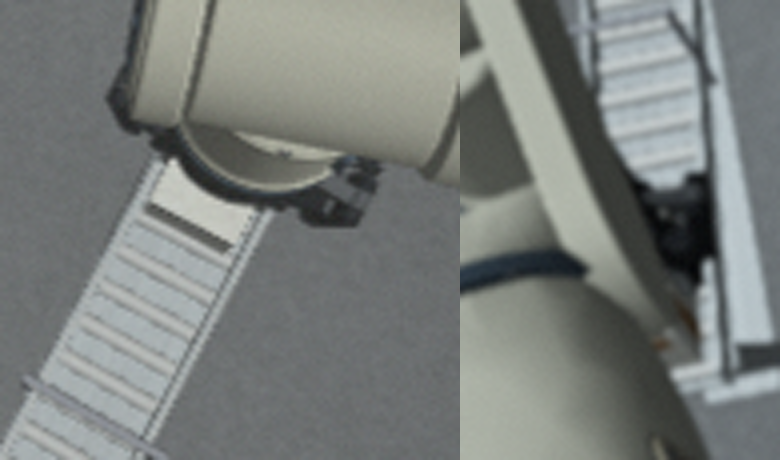

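The carton front edge at (148,210)–(230,248) lies centred between the rails to about 2 mm. Lower slowly, feeling for contact.

```bash
python3 steer.py '0 0 0 0 -1 5 0.3;0 0 0 0 0 4 0.3;0 0 0 0 0 0 0.3'
python3 steer.py '0 0 0 0 0 3 0.3;0 0 0 0 0 0 0.3'
python3 steer.py '0 0 0 0 0 3 0.3;0 0 0 0 0 0 0.3'
```

```text
clock: 6.3
eef_pos: [502.4, 322.9, 210.7]
tcp_rot: [-3.14, 0.382, 0.187]
contact_force: [-0.6, -1.0, -2.3]
opening: 0.575
grasp_force: 53.1
clock: 6.47
eef_pos: [501.2, 322.6, 207.5]
tcp_rot: [-3.14, 0.383, 0.187]
contact_force: [-0.4, 1.0, -1.6]
opening: 0.578
grasp_force: 53.1
clock: 6.63
eef_pos: [499.9, 322.3, 204.3]
tcp_rot: [-3.141, 0.384, 0.187]
contact_force: [-0.1, -0.7, -1.4]
opening: 0.579
grasp_force: 53.1
```

```bash
python3 steer.py '0 0 0 0 0 3 0.3;0 0 0 0 0 0 0.3'
python3 steer.py '0 0 0 0 0 3 0.3;0 0 0 0 0 0 0.3'
```

```text
clock: 6.8
eef_pos: [498.7, 322.0, 201.4]
tcp_rot: [-3.141, 0.384, 0.187]
contact_force: [-0.3, 0.0, -2.1]
opening: 0.576
grasp_force: 53.1
clock: 6.97
eef_pos: [497.6, 321.8, 198.6]
tcp_rot: [-3.141, 0.384, 0.187]
contact_force: [0.1, 0.1, -2.6]
opening: 0.581
grasp_force: 53.1
```

```bash
python3 steer.py '0 0 0 0 0 2 0.3;0 0 0 0 0 0 0.3'
python3 steer.py '0 0 0 0 0 2 0.3;0 0 0 0 0 0 0.3'
```

```text
clock: 7.13
eef_pos: [497.8, 322.1, 198.1]
tcp_rot: [-3.14, 0.382, 0.187]
contact_force: [1.6, 0.1, 4.4]
opening: 0.577
grasp_force: 53.9
clock: 7.3
eef_pos: [498.0, 322.2, 198.0]
tcp_rot: [-3.139, 0.379, 0.187]
contact_force: [3.9, -1.3, 14.8]
opening: 0.579
grasp_force: 55.1
```

Contact at TCP z 198. Back off and release.

```bash
python3 steer.py '0 0 0 0 0 -2.5 0.3;0 0 0 0 0 0 0.8;0 0 0 0 0 0 0.8;0 0 0 0 0 0 0.8;0 0 0 0 0 0 0.8'
python3 steer.py '0 0 0 0 0 -20 0.9;0 0 0 0 0 -40 1;0 0 0 0 0 -40 1;0 0 0 0 0 0 1;0 0 0 0 0 0 1'
python3 - <<'E'
from h import *
sc=snap("scene","l2s"); t=snap("top","l2t")
for n,im in(("top",t),("scene",sc)):
  for c,nb in objs(im):
    if nb>10: print(n,c.mean(0),nb,rect(c,50,n))
b=cv2.resize(t[120:305,80:160],None,fx=2.4,fy=2.4,interpolation=cv2.INTER_CUBIC)
a=cv2.resize(sc[235:420,325:450],None,fx=2.4,fy=2.4,interpolation=cv2.INTER_CUBIC)
cv2.imwrite("pics/l2c.png",np.hstack([a,b]))
plan([449,-139,250],[np.pi,0,.09])
E
```

```text
clock: 7.72
eef_pos: [497.2, 321.8, 197.4]
tcp_rot: [-3.141, 0.384, 0.187]
contact_force: [0.6, -1.0, -0.7]
opening: 0.799
grasp_force: 0.0
clock: 8.13
eef_pos: [535.6, 329.3, 292.5]
tcp_rot: [-3.139, 0.379, 0.187]
contact_force: [-1.1, -0.1, -0.8]
opening: 1.0
grasp_force: 0.0
top [327.717 277.697] 48 (array([ 446.5, -145.3]), array([81.1, 50.3]), 4.6)
top [384.634 206.968] 47 (array([ 621.2, -296.4]), array([80.5, 53.7]), 13.8)
top [116.226 147.44 ] 35 (array([794.5, 386.1]), array([69.8, 54.1]), 11.8)
scene [371.21  358.517] 116 (array([687. , 358.6]), array([167.4,  71.2]), 10.3)
scene [209.216 189.527] 49 (array([ 623.2, -284.5]), array([78.5, 71. ]), 15.5)
scene [285.667 184.333] 42 (array([ 449.9, -134.2]), array([77.7, 66.7]), 5.4)
clock 8.2 rot [0.018 0.384 0.095] rows 4 each [0.004 0.096 0.024] | trans( t first) [-142.528  443.714  100.129] rows 12 each [-11.877  36.976   8.344]
```

View pics/l2c.png

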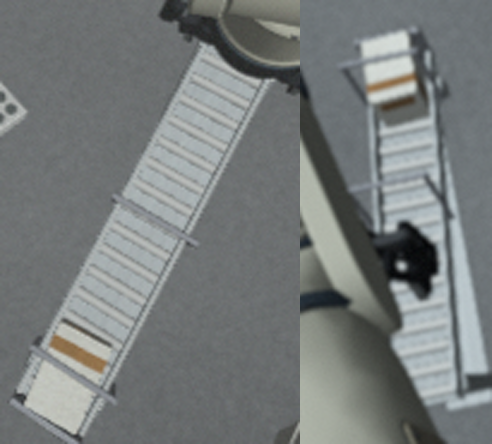

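Carton 1 has slid down and rests against the stop, lengthwise. Same routine for carton B.

```bash
python3 steer.py '0.004 0.096 0.024 0 0 0 1;0.004 0.096 0.024 0 0 0 1;0.004 0.096 0.024 0 0 0 1;0.004 0.096 0.024 0 0 0 1;0 0 0 0 0 0 1'
python3 -c "
from h import *
plan([448.5,-144.5,250],[np.pi,0,.085],'r')"
```

```text
clock: 8.65
eef_pos: [531.2, 327.9, 289.5]
tcp_rot: [3.139, -0.002, 0.09]
contact_force: [1.0, 0.7, 0.2]
opening: 1.001
grasp_force: 0.0
clock 8.7 rot [ 0.002 -0.002  0.005] rows 1 each [ 0.002 -0.002  0.005] | trans( r first) [-122.526  463.693   39.478] rows 12 each [-10.211  38.641   3.29 ]
```

```bash
python3 steer.py '0 0 0 -10.2 38.6 1 1;0 0 0 -10.2 38.6 1 1;0 0 0 -10.2 38.6 1 1;0 0 0 -10.2 38.6 1 1;0 0 0 -10.2 38.6 1 1'
python3 steer.py '0 0 0 -10.2 38.6 1 1;0 0 0 -10.2 38.6 1 1;0 0 0 -10.2 38.6 1 1;0 0 0 -10.2 38.6 1 1;0 0 0 -10.2 38.6 1 1'
python3 steer.py '0 0 0 -10.2 38.6 1 1;0 0 0 -10.2 38.6 1 1;0 0 0 0 0 0 1;0 0 0 0 0 0 1'
python3 -c "
from h import *
plan([448.5,-144.5,37],[np.pi,0,.085],'r')"
```

```text
clock: 9.07
eef_pos: [499.3, 130.3, 284.5]
tcp_rot: [3.14, 0.004, 0.091]
contact_force: [0.8, -0.3, -0.8]
opening: 0.998
grasp_force: 0.0
clock: 9.48
eef_pos: [465.8, -66.4, 280.1]
tcp_rot: [-3.141, 0.003, 0.091]
contact_force: [0.6, -1.0, -0.8]
opening: 1.0
grasp_force: 0.0
clock: 9.82
eef_pos: [452.6, -145.3, 278.0]
tcp_rot: [-3.141, 0.003, 0.086]
contact_force: [0.4, 0.9, -0.0]
opening: 1.001
grasp_force: 0.0
clock 9.8 rot [-0.001  0.003  0.001] rows 1 each [-0.001  0.003  0.001] | trans( r first) [ -4.059  -1.123 241.047] rows 6 each [-0.677 -0.187 40.174]
```

```bash
python3 steer.py '0 0 0 -4 -1 40 1;0 0 0 0 0 40 1;0 0 0 0 0 40 1;0 0 0 0 0 40 1;0 0 0 0 0 40 1'
python3 steer.py '0 0 0 0 0 30 1;0 0 0 0 0 10 1;0 0 0 0 0 0 1'
python3 steer.py '0 0 0 0 0 0 0.3;0 0 0 0 0 0 0.3;0 0 0 0 0 0 0.3;0 0 0 0 0 0 0.3;0 0 0 0 0 0 0.3' 50
python3 steer.py '0 0 0 0 0 -30 0.3;0 0 0 0 0 -40 0.3;0 0 0 0 0 -40 0.3;0 0 0 0 0 -40 0.3;0 0 0 0 0 -40 0.3'
python3 steer.py '0 0 0 0 0 -30 0.3;0 0 0 0 0 -20 0.3;0 0 0 0 0 0 0.3'
python3 -c "
from h import *
plan([515,326,275],[np.pi,.384,.185]);plan([515,326,275],[np.pi,.384,.185],'r')"
```

```text
clock: 10.23
eef_pos: [449.5, -141.7, 77.0]
tcp_rot: [-3.142, 0.001, 0.091]
contact_force: [1.3, -0.1, -0.2]
opening: 1.001
grasp_force: 0.0
clock: 10.48
eef_pos: [448.0, -141.6, 36.5]
tcp_rot: [-3.14, 0.005, 0.091]
contact_force: [-0.0, -0.6, 0.8]
opening: 1.005
grasp_force: 0.0
clock: 10.9
eef_pos: [451.3, -143.5, 41.0]
tcp_rot: [3.139, -0.004, 0.089]
contact_force: [0.0, 1.7, 5.8]
opening: 0.57
grasp_force: 52.0
clock: 11.32
eef_pos: [449.3, -142.9, 232.6]
tcp_rot: [3.139, -0.003, 0.089]
contact_force: [0.3, -0.7, -0.5]
opening: 0.574
grasp_force: 52.5
clock: 11.57
eef_pos: [451.7, -143.6, 285.2]
tcp_rot: [3.136, -0.01, 0.089]
contact_force: [0.6, -0.9, -1.9]
opening: 0.574
grasp_force: 52.7
clock 11.6 rot [-0.013 -0.394 -0.096] rows 4 each [-0.003 -0.098 -0.024] | trans( t first) [ 104.89  -462.169    8.824] rows 12 each [  8.741 -38.514   0.735]
clock 11.6 rot [-0.013 -0.394 -0.096] rows 4 each [-0.003 -0.098 -0.024] | trans( r first) [ 141.606 -449.989  -46.237] rows 12 each [ 11.8   -37.499  -3.853]
```

```bash
python3 steer.py '0 0 0 8.74 -38.5 0.7 0.3;0 0 0 8.74 -38.5 0.7 0.3;0 0 0 8.74 -38.5 0.7 0.3;0 0 0 8.74 -38.5 0.7 0.3;0 0 0 8.74 -38.5 0.7 0.3'
python3 steer.py '0 0 0 8.74 -38.5 0.7 0.3;0 0 0 8.74 -38.5 0.7 0.3;0 0 0 8.74 -38.5 0.7 0.3;0 0 0 8.74 -38.5 0.7 0.3;0 0 0 8.74 -38.5 0.7 0.3'
python3 steer.py '0 0 0 8.74 -38.5 0.7 0.3;0 0 0 8.74 -38.5 0.7 0.3;0 0 0 0 0 0 0.3'
python3 steer.py '-0.003 -0.098 -0.024 0 0 0 0.3;-0.003 -0.098 -0.024 0 0 0 0.3;-0.003 -0.098 -0.024 0 0 0 0.3;-0.003 -0.098 -0.024 0 0 0 0.3;0 0 0 0 0 0 0.3'
python3 -c "
from h import *
plan([505.4,323.5,216.5],[np.pi,.384,.185],'r')"
```

```text
clock: 11.98
eef_pos: [475.2, 54.3, 275.4]
tcp_rot: [3.14, -0.002, 0.089]
contact_force: [0.8, -0.1, -1.5]
opening: 0.578
grasp_force: 52.8
clock: 12.4
eef_pos: [501.5, 250.1, 271.5]
tcp_rot: [3.14, -0.001, 0.09]
contact_force: [0.4, -1.3, -1.3]
opening: 0.576
grasp_force: 52.8
clock: 12.65
eef_pos: [512.8, 332.6, 269.7]
tcp_rot: [-3.14, -0.002, 0.092]
contact_force: [-1.3, -0.4, -1.4]
opening: 0.575
grasp_force: 52.8
clock: 13.07
eef_pos: [513.6, 326.1, 267.7]
tcp_rot: [-3.136, 0.398, 0.187]
contact_force: [-0.7, -1.0, -2.2]
opening: 0.575
grasp_force: 52.9
clock 13.1 rot [-0.004  0.014  0.002] rows 1 each [-0.004  0.014  0.002] | trans( r first) [11.32   1.032 50.692] rows 2 each [ 5.66   0.516 25.346]
```

```bash
python3 steer.py '0 0 0 11 1 25 0.3;0 0 0 0 0 25 0.3;0 0 0 0 0 8 0.3;0 0 0 0 0 0 0.3'
python3 steer.py '0 0 0 0 0 3 0.3;0 0 0 0 0 0 0.3'
python3 steer.py '0 0 0 0 0 3 0.3;0 0 0 0 0 0 0.3'
python3 steer.py '0 0 0 0 0 2 0.3;0 0 0 0 0 0 0.3'
```

```text
clock: 13.4
eef_pos: [499.1, 322.8, 210.7]
tcp_rot: [-3.137, 0.393, 0.187]
contact_force: [0.1, -0.6, 0.1]
opening: 0.58
grasp_force: 52.9
clock: 13.57
eef_pos: [500.4, 323.8, 210.7]
tcp_rot: [-3.135, 0.389, 0.188]
contact_force: [-0.0, -0.3, -1.4]
opening: 0.58
grasp_force: 52.9
clock: 13.73
eef_pos: [499.2, 323.5, 207.4]
tcp_rot: [-3.135, 0.389, 0.188]
contact_force: [-0.7, 0.5, -2.0]
opening: 0.577
grasp_force: 52.9
clock: 13.9
eef_pos: [498.2, 323.2, 205.0]
tcp_rot: [-3.136, 0.391, 0.188]
contact_force: [-0.8, -0.1, -0.7]
opening: 0.572
grasp_force: 52.9
```

```bash
python3 steer.py '0 0 0 0 1 3 0.3;0 0 0 0 0 0 0.3'
python3 steer.py '0 0 0 0 0 2 0.3;0 0 0 0 0 0 0.3'
python3 steer.py '0 0 0 0 0 1.5 0.3;0 0 0 0 0 0 0.3'
```

```text
clock: 14.07
eef_pos: [497.3, 321.9, 201.9]
tcp_rot: [-3.136, 0.391, 0.188]
contact_force: [-0.3, 0.5, 0.0]
opening: 0.574
grasp_force: 52.9
clock: 14.23
eef_pos: [497.5, 322.1, 201.5]
tcp_rot: [-3.135, 0.388, 0.188]
contact_force: [2.2, 0.0, 8.7]
opening: 0.575
grasp_force: 53.8
clock: 14.4
eef_pos: [497.7, 322.3, 201.3]
tcp_rot: [-3.135, 0.386, 0.188]
contact_force: [3.8, 0.1, 15.2]
opening: 0.576
grasp_force: 54.7
```

```bash
python3 steer.py '0 0 0 0 0 -2.5 0.3;0 0 0 0 0 0 0.8;0 0 0 0 0 0 0.8;0 0 0 0 0 0 0.8;0 0 0 0 0 0 0.8'
python3 steer.py '0 0 0 0 0 -20 0.9;0 0 0 0 0 -40 1;0 0 0 0 0 -30 1;0 0 0 0 0 0 1'
python3 steer.py '0 0.096 0 0 0 0 1;0 0.096 0 0 0 0 1;0 0.096 0 0 0 0 1;0 0.096 0 0 0 0 1;0 0 0.06 0 0 0 1'
python3 - <<'E'
from h import *
sc=snap("scene","l3s"); t=snap("top","l3t")
for n,im in(("top",t),("scene",sc)):
  for c,nb in objs(im):
    q=rect(c,50,n)
    if nb>10: print(n,c.mean(0),nb,q)
    elif 105<q[1][0]<125 and 50<q[1][1]<75: print("plate",rect(c,20,n))
plan([623.5,-297.5,250],[np.pi,0,.245],'r')
E
```

```text
clock: 14.82
eef_pos: [496.5, 321.8, 200.8]
tcp_rot: [-3.136, 0.392, 0.187]
contact_force: [0.6, 0.3, 0.2]
opening: 0.799
grasp_force: 0.0
clock: 15.15
eef_pos: [534.0, 329.0, 289.8]
tcp_rot: [-3.133, 0.383, 0.188]
contact_force: [0.5, 0.9, 0.3]
opening: 1.001
grasp_force: 0.0
clock: 15.57
eef_pos: [528.6, 327.3, 284.5]
tcp_rot: [-3.136, 0.003, 0.127]
contact_force: [0.3, 0.3, -1.1]
opening: 1.003
grasp_force: 0.0
plate (array([ 478.7, -412.7]), array([118.7,  60.8]), 9.9)
top [384.634 206.968] 48 (array([ 621.2, -296.4]), array([80.5, 53.7]), 13.8)
plate (array([629.7, 127.7]), array([119.7,  60.7]), -10.0)
plate (array([633.7, -14.8]), array([119.8,  60.7]), 0.5)
top [115.607 160.964] 75 (array([759.5, 387.7]), array([145.4,  53.8]), 0.2)
scene [371.135 359.933] 224 (array([686.2, 359.4]), array([168.6,  72.9]), 10.9)
plate (array([633.8, 130.6]), array([116.2,  61.7]), -9.9)
plate (array([638. , -11.6]), array([117.2,  62.3]), 0.5)
scene [209.355 189.566] 47 (array([ 623.3, -284.6]), array([78.6, 71.3]), 15.0)
plate (array([ 490.3, -402.9]), array([113.7,  56. ]), 9.7)
plate (array([ 329.1, -533.1]), array([121.4,  71. ]), 0.2)
clock 15.7 rot [-0.005  0.007 -0.12 ] rows 1 each [-0.005  0.007 -0.12 ] | trans( r first) [-60.442 629.254  34.49 ] rows 16 each [-3.778 39.328  2.156]
```

Two cartons are queued (145 px-plane mm of run). Go to carton C.

```bash
python3 steer.py '-0.005 0.007 -0.12 0 0 0 1;0 0 0 -3.8 39.3 2 1;0 0 0 -3.8 39.3 2 1;0 0 0 -3.8 39.3 2 1;0 0 0 -3.8 39.3 2 1'
python3 steer.py '0 0 0 -3.8 39.3 2 1;0 0 0 -3.8 39.3 2 1;0 0 0 -3.8 39.3 2 1;0 0 0 -3.8 39.3 2 1;0 0 0 -3.8 39.3 2 1'
python3 steer.py '0 0 0 -3.8 39.3 2 1;0 0 0 -3.8 39.3 2 1;0 0 0 -3.8 39.3 2 1;0 0 0 -3.8 39.3 2 1;0 0 0 -3.8 39.3 2 1'
python3 steer.py '0 0 0 -3.8 39.3 2 1;0 0 0 -3.8 39.3 2 1;0 0 0 0 0 0 1;0 0 0 0 0 0 1'
python3 -c "
from h import *
plan([623.5,-297.5,37],[np.pi,0,.245],'r')"
```

```text
clock: 16.08
eef_pos: [554.3, 170.2, 275.7]
tcp_rot: [-3.141, 0.001, 0.248]
contact_force: [0.6, 0.2, -0.3]
opening: 1.004
grasp_force: 0.0
clock: 16.5
eef_pos: [583.6, -25.7, 265.7]
tcp_rot: [-3.14, 0.001, 0.247]
contact_force: [1.2, 0.6, 1.2]
opening: 0.998
grasp_force: 0.0
clock: 16.92
eef_pos: [612.8, -221.2, 255.4]
tcp_rot: [-3.14, 0.001, 0.247]
contact_force: [0.1, -0.9, -0.5]
opening: 0.997
grasp_force: 0.0
clock: 17.25
eef_pos: [624.1, -299.4, 250.6]
tcp_rot: [-3.14, 0.002, 0.244]
contact_force: [-0.5, -0.0, 0.2]
opening: 0.999
grasp_force: 0.0
clock 17.2 rot [-0.002  0.002 -0.001] rows 1 each [-0.002  0.002 -0.001] | trans( r first) [ -0.173  -1.98  213.602] rows 6 each [-0.029 -0.33  35.6  ]
```

```bash
python3 steer.py '0 0 0 0 -2 40 1;0 0 0 0 0 40 1;0 0 0 0 0 40 1;0 0 0 0 0 40 1;0 0 0 0 0 30 1'
python3 steer.py '0 0 0 0 0 20 1;0 0 0 0 0 4 1;0 0 0 0 0 0 1'
python3 steer.py '0 0 0 0 0 0 0.3;0 0 0 0 0 0 0.3;0 0 0 0 0 0 0.3;0 0 0 0 0 0 0.3;0 0 0 0 0 0 0.3' 50
python3 steer.py '0 0 0 0 0 -30 0.3;0 0 0 0 0 -40 0.3;0 0 0 0 0 -40 0.3;0 0 0 0 0 -40 0.3;0 0 0 0 0 -40 0.3'
python3 steer.py '0 0 0 0 0 -30 0.3;0 0 0 0 0 -20 0.3;0 0 0 0 0 0 0.3'
python3 -c "
from h import *
plan([515,326,280],[np.pi,.384,.185]);plan([515,326,275],[np.pi,.384,.185],'r')"
```

```text
clock: 17.67
eef_pos: [622.6, -293.0, 58.6]
tcp_rot: [-3.138, 0.003, 0.247]
contact_force: [0.4, -0.1, -1.1]
opening: 0.995
grasp_force: 0.0
clock: 17.92
eef_pos: [623.0, -293.5, 36.4]
tcp_rot: [-3.139, 0.003, 0.247]
contact_force: [0.2, 0.1, -0.3]
opening: 1.002
grasp_force: 0.0
clock: 18.33
eef_pos: [625.3, -295.5, 40.5]
tcp_rot: [3.14, -0.003, 0.246]
contact_force: [-0.1, 0.8, 6.6]
opening: 0.576
grasp_force: 53.1
clock: 18.75
eef_pos: [623.5, -294.9, 230.8]
tcp_rot: [-3.142, -0.0, 0.245]
contact_force: [1.6, -0.7, -1.5]
opening: 0.578
grasp_force: 52.6
clock: 19.0
eef_pos: [625.9, -296.0, 284.9]
tcp_rot: [3.136, -0.007, 0.245]
contact_force: [1.9, 0.7, -0.8]
opening: 0.579
grasp_force: 52.8
clock 19.0 rot [ 0.017 -0.391  0.059] rows 4 each [ 0.004 -0.098  0.015] | trans( t first) [  43.475 -630.323    1.698] rows 16 each [  2.717 -39.395   0.106]
clock 19.0 rot [ 0.017 -0.391  0.059] rows 4 each [ 0.004 -0.098  0.015] | trans( r first) [   8.727 -631.78     7.166] rows 16 each [  0.545 -39.486   0.448]
```

```bash
python3 steer.py '0 0 0 2.7 -39.4 0 0.3;0 0 0 2.7 -39.4 0 0.3;0 0 0 2.7 -39.4 0 0.3;0 0 0 2.7 -39.4 0 0.3;0 0 0 2.7 -39.4 0 0.3'
python3 steer.py '0 0 0 2.7 -39.4 0 0.3;0 0 0 2.7 -39.4 0 0.3;0 0 0 2.7 -39.4 0 0.3;0 0 0 2.7 -39.4 0 0.3;0 0 0 2.7 -39.4 0 0.3'
python3 steer.py '0 0 0 2.7 -39.4 0 0.3;0 0 0 2.7 -39.4 0 0.3;0 0 0 2.7 -39.4 0 0.3;0 0 0 2.7 -39.4 0 0.3;0 0 0 2.7 -39.4 0 0.3'
python3 steer.py '0 0 0 2.7 -39.4 0 0.3;0.004 -0.098 0.015 0 0 0 0.3;0.004 -0.098 0.015 0 0 0 0.3;0.004 -0.098 0.015 0 0 0 0.3;0.004 -0.098 0.015 0 0 0 0.3'
python3 steer.py '0 0 0 0 0 0 0.3;0 0 0 0 0 0 0.3'
python3 -c "
from h import *
plan([504,323,213.5],[np.pi,.384,.185],'r')"
```

```text
clock: 19.42
eef_pos: [587.7, -99.0, 277.1]
tcp_rot: [-3.141, 0.001, 0.245]
contact_force: [-0.2, -1.1, -2.7]
opening: 0.576
grasp_force: 52.9
clock: 19.83
eef_pos: [553.0, 95.3, 277.4]
tcp_rot: [-3.141, 0.001, 0.245]
contact_force: [1.2, 0.4, -2.3]
opening: 0.577
grasp_force: 52.9
clock: 20.25
eef_pos: [518.3, 289.6, 277.4]
tcp_rot: [-3.142, 0.001, 0.245]
contact_force: [1.3, 1.1, -2.0]
opening: 0.58
grasp_force: 52.9
clock: 20.67
eef_pos: [512.2, 327.4, 278.1]
tcp_rot: [-3.137, 0.397, 0.186]
contact_force: [0.3, 0.8, -2.4]
opening: 0.58
grasp_force: 53.1
clock: 20.83
eef_pos: [513.0, 326.6, 276.1]
tcp_rot: [-3.138, 0.393, 0.185]
contact_force: [-0.3, -0.3, -2.1]
opening: 0.58
grasp_force: 53.1
clock 20.8 rot [-0.004  0.009 -0.   ] rows 1 each [-0.004  0.009 -0.   ] | trans( r first) [14.644  1.882 61.626] rows 2 each [ 7.322  0.941 30.813]
```

```bash
python3 steer.py '0 0.008 0 14.6 2 30 0.3;0 0 0 0 0 31 0.3;0 0 0 0 0 0 0.3;0 0 0 0 0 0 0.3'
python3 steer.py '0 0 0 0 0 5 0.3;0 0 0 0 0 0 0.3'
python3 steer.py '0 0 0 0 0 3 0.3;0 0 0 0 0 0 0.3'
python3 steer.py '0 0 0 0 0 2 0.3;0 0 0 0 0 0 0.3'
```

```text
clock: 21.17
eef_pos: [502.1, 323.0, 216.2]
tcp_rot: [-3.138, 0.385, 0.186]
contact_force: [0.8, -0.9, -1.6]
opening: 0.578
grasp_force: 53.0
clock: 21.33
eef_pos: [502.3, 323.6, 213.2]
tcp_rot: [-3.136, 0.381, 0.186]
contact_force: [-0.0, -0.3, -1.7]
opening: 0.572
grasp_force: 53.0
clock: 21.5
eef_pos: [500.9, 323.2, 209.6]
tcp_rot: [-3.136, 0.383, 0.186]
contact_force: [-0.5, -0.4, -2.4]
opening: 0.576
grasp_force: 53.0
clock: 21.67
eef_pos: [499.9, 322.9, 207.1]
tcp_rot: [-3.137, 0.384, 0.186]
contact_force: [-0.3, 0.7, -2.0]
opening: 0.576
grasp_force: 53.0
```

```bash
python3 steer.py '0 0 0 0 0.7 3 0.3;0 0 0 0 0 0 0.3'
python3 steer.py '0 0 0 0 0 2.5 0.3;0 0 0 0 0 0 0.3'
python3 steer.py '0 0 0 0 0 1.5 0.3;0 0 0 0 0 0 0.3'
```

```text
clock: 21.83
eef_pos: [498.7, 321.8, 203.8]
tcp_rot: [-3.137, 0.385, 0.185]
contact_force: [-0.8, -0.3, -2.7]
opening: 0.577
grasp_force: 53.0
clock: 22.0
eef_pos: [497.7, 321.7, 201.5]
tcp_rot: [-3.137, 0.385, 0.185]
contact_force: [-0.1, 0.4, -2.0]
opening: 0.576
grasp_force: 53.0
clock: 22.17
eef_pos: [497.6, 321.8, 200.8]
tcp_rot: [-3.137, 0.384, 0.186]
contact_force: [-0.0, -0.4, 1.3]
opening: 0.579
grasp_force: 53.3
```

```bash
python3 steer.py '0 0 0 0 0 -2 0.3;0 0 0 0 0 0 0.8;0 0 0 0 0 0 0.8;0 0 0 0 0 0 0.8;0 0 0 0 0 0 0.8'
python3 steer.py '0 0 0 0 0 -20 0.9;0 0 0 0 0 -40 1;0 0 0 0 0 -30 1;0 0 0 0 0 0 1'
python3 steer.py '0 0.096 0 0 0 0 1;0 0.096 0 0 0 0 1;0 0.096 0 0 0 0 1;0 0.096 0 0 0 0 1;0 0 0.12 0 0 0 1'
python3 steer.py '0 0 0.12 0 0 0 1;0 0 0.12 0 0 0 1;0 0 0 0 0 0 1'
python3 - <<'E'
from h import *
sc=snap("scene","l4s"); t=snap("top","l4t")
for n,im in(("top",t),("scene",sc)):
  for c,nb in objs(im):
    q=rect(c,50,n)
    if nb>10: print(n,c.mean(0),nb,q)
    elif 105<q[1][0]<125 and 50<q[1][1]<75: print("plate",n,rect(c,20,n),rect(c,6,n))
b=cv2.resize(t[120:305,80:160],None,fx=2.4,fy=2.4,interpolation=cv2.INTER_CUBIC)
a=cv2.resize(sc[235:420,325:450],None,fx=2.4,fy=2.4,interpolation=cv2.INTER_CUBIC)
cv2.imwrite("pics/l4c.png",np.hstack([a,b]))
plan([631.7,129.2,200],[np.pi,0,-.173],'r')
E
```

```text
clock: 22.58
eef_pos: [498.1, 321.9, 202.5]
tcp_rot: [-3.137, 0.384, 0.186]
contact_force: [0.3, 0.6, -0.5]
opening: 0.803
grasp_force: 0.0
clock: 22.92
eef_pos: [534.9, 329.0, 291.8]
tcp_rot: [-3.134, 0.376, 0.186]
contact_force: [-0.0, -0.7, 1.4]
opening: 1.008
grasp_force: 0.0
clock: 23.33
eef_pos: [529.4, 327.3, 286.4]
tcp_rot: [-3.136, -0.004, 0.066]
contact_force: [0.1, -0.4, 0.1]
opening: 0.996
grasp_force: 0.0
clock: 23.58
eef_pos: [531.0, 327.6, 285.8]
tcp_rot: [-3.138, 0.002, -0.182]
contact_force: [-0.5, 0.9, -0.6]
opening: 1.002
grasp_force: 0.0
plate top (array([ 478.8, -412.7]), array([118.9,  60.8]), 9.9) (array([ 478.9, -416.5]), array([120.1,  61.4]), 9.9)
plate top (array([629.6, 127.7]), array([120.2,  60.6]), -10.1) (array([631.2, 129.4]), array([121.4,  61.2]), -10.1)
plate top (array([633.7, -14.8]), array([119.8,  60.7]), 0.5) (array([635.3, -14.6]), array([121. ,  61.3]), 0.5)
top [116.99  175.468] 126 (array([722.8, 384.9]), array([217.6,  59. ]), 5.1)
plate scene (array([633.7, 130.6]), array([116.1,  61.7]), -9.9) (array([628.1, 127. ]), array([117.7,  62.5]), -9.9)
scene [390.956 321.102] 334 (array([561.2, 340. ]), array([421.5,  81.9]), 10.8)
plate scene (array([637.8, -11.5]), array([116.8,  62.4]), 0.5) (array([632.3, -17.1]), array([118.4,  63.3]), 0.5)
plate scene (array([ 491.1, -402.8]), array([115.2,  55.8]), 9.7) (array([ 483.5, -413.8]), array([116.8,  56.6]), 9.7)
clock 23.7 rot [-0.004  0.002  0.001] rows 1 each [-0.004  0.002  0.001] | trans( r first) [133.106 178.173  85.679] rows 6 each [22.184 29.695 14.28 ]
```

View pics/l4c.png

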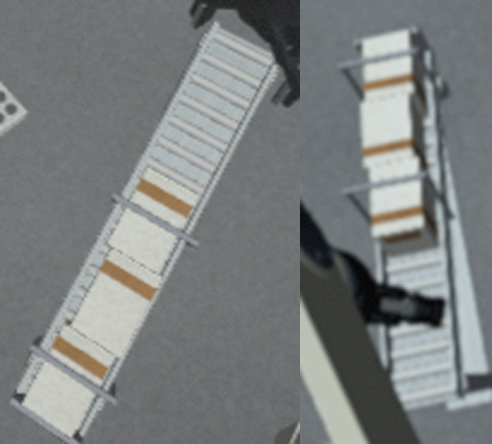

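All three cartons are queued against the stop. Now tray 1.

```bash
python3 steer.py '0 0 0 22.2 29.7 0 1;0 0 0 22.2 29.7 0 1;0 0 0 22.2 29.7 0 1;0 0 0 22.2 29.7 20 1;0 0 0 22.2 29.7 30 1'
python3 steer.py '0 0 0 22.2 29.7 35 1;0 0 0 0 0 30 1;0 0 0 0 0 30 1;0 0 0 0 0 0 1;0 0 0 0 0 0 1'
python3 -c "
from h import *
plan([631.7,129.2,26],[np.pi,0,-.173],'r')"
```

```text
clock: 24.1
eef_pos: [614.6, 165.2, 240.8]
tcp_rot: [-3.136, -0.003, -0.172]
contact_force: [0.6, 0.7, 0.2]
opening: 0.999
grasp_force: 0.0
clock: 24.52
eef_pos: [624.8, 139.7, 149.0]
tcp_rot: [-3.139, 0.005, -0.174]
contact_force: [0.5, 0.1, 0.3]
opening: 0.999
grasp_force: 0.0
clock 24.5 rot [-0.003  0.005 -0.001] rows 1 each [-0.003  0.005 -0.001] | trans( r first) [  8.605   9.183 123.048] rows 3 each [ 2.868  3.061 41.016]
```

```bash
python3 steer.py '-0.003 0.005 0 8.6 9.2 30 1;0 0 0 0 0 30 1;0 0 0 0 0 30 1;0 0 0 0 0 10 1;0 0 0 0 0 0 1'
python3 steer.py '0 0 0 0 0 0 1;0 0 0 0 0 0 1'
python3 -c "
from h import *
plan([631.7,129.2,26],[np.pi,0,-.173],'r')"
```

```text
clock: 24.93
eef_pos: [632.2, 130.0, 49.6]
tcp_rot: [-3.141, -0.001, -0.174]
contact_force: [-1.2, 0.0, 1.2]
opening: 0.998
grasp_force: 0.0
clock: 25.1
eef_pos: [634.6, 130.3, 52.9]
tcp_rot: [-3.139, -0.006, -0.175]
contact_force: [0.9, 0.6, 0.7]
opening: 0.998
grasp_force: 0.0
clock 25.1 rot [-0.002 -0.006 -0.002] rows 1 each [-0.002 -0.006 -0.002] | trans( r first) [-2.626  1.566 26.892] rows 1 each [-2.626  1.566 26.892]
```

```bash
python3 steer.py '0 -0.005 0 -2 1.5 10 1;0 0 0 0 0 10 1;0 0 0 0 0 5 1;0 0 0 0 0 0 1;0 0 0 0 0 0 1'
python3 steer.py '0 0 0 0 0 0 1;0 0 0 0 0 0 1'
python3 -c "
from h import *
plan([631.7,129.2,26],[np.pi,0,-.173],'r')"
```

```text
clock: 25.52
eef_pos: [630.2, 128.5, 24.7]
tcp_rot: [-3.141, 0.003, -0.176]
contact_force: [-0.1, 0.3, 0.1]
opening: 1.003
grasp_force: 0.0
clock: 25.68
eef_pos: [630.9, 128.6, 25.5]
tcp_rot: [-3.141, 0.002, -0.176]
contact_force: [0.1, -0.6, -0.7]
opening: 1.0
grasp_force: 0.0
clock 25.7 rot [-0.001  0.002 -0.003] rows 1 each [-0.001  0.002 -0.003] | trans( r first) [ 0.722 -0.717 -0.503] rows 1 each [ 0.722 -0.717 -0.503]
```

```bash
python3 steer.py '0 0 0 0 0 0 0.5;0 0 0 0 0 0 0.5;0 0 0 0 0 0 0.5;0 0 0 0 0 0 0.5;0 0 0 0 0 0 0.5' 60
python3 steer.py '0 0 0 0 0 -15 0.5;0 0 0 0 0 -30 0.5;0 0 0 0 0 -40 0.5;0 0 0 0 0 -40 0.5;0 0 0 0 0 0 0.5'
python3 -c "
from h import *
plan([481.2,-415.2,150],[np.pi,0,.173]);plan([481.2,-415.2,150],[np.pi,0,.173],'r')"
```

```text
clock: 26.1
eef_pos: [631.0, 128.6, 26.0]
tcp_rot: [-3.14, 0.001, -0.176]
contact_force: [-1.4, -0.7, 6.1]
opening: 0.71
grasp_force: 65.6
clock: 26.52
eef_pos: [635.1, 129.3, 158.3]
tcp_rot: [-3.137, -0.009, -0.176]
contact_force: [1.1, -0.3, -0.0]
opening: 0.705
grasp_force: 65.5
clock 26.5 rot [-0.004 -0.01  -0.349] rows 3 each [-0.001 -0.003 -0.116] | trans( t first) [-56.147 563.031   4.945] rows 14 each [-4.01  40.216  0.353]
clock 26.5 rot [-0.004 -0.01  -0.349] rows 3 each [-0.001 -0.003 -0.116] | trans( r first) [-245.31   509.838    8.299] rows 14 each [-17.522  36.417   0.593]
```

```bash
python3 steer.py '0 0 0 -4 40.2 0 0.5;0 0 0 -4 40.2 0 0.5;0 0 0 -4 40.2 0 0.5;0 0 0 -4 40.2 0 0.5;0 0 0 -4 40.2 0 0.5'
python3 steer.py '0 0 0 -4 40.2 0 0.5;0 0 0 -4 40.2 0 0.5;0 0 0 -4 40.2 0 0.5;0 0 0 -4 40.2 0 0.5;0 0 0 -4 40.2 0 0.5'
python3 steer.py '0 0 0 -4 40.2 0 0.5;0 0 0 -4 40.2 0 0.5;0 0 0 -4 40.2 0 0.5;0 0 -0.116 -4 40.2 0 0.5;0 0 -0.116 0 0 0 0.5'
python3 steer.py '0 0 -0.116 0 0 0 0.5;0 0 0 0 0 0 0.5;0 0 0 0 0 0 0.5;0 0 0 0 0 0 0.5'
python3 -c "
from h import *
plan([481.2,-415.2,60],[np.pi,0,.173],'r')"
```

```text
clock: 26.93
eef_pos: [575.0, -67.5, 150.0]
tcp_rot: [-3.141, 0.002, -0.176]
contact_force: [0.3, -0.5, -1.7]
opening: 0.708
grasp_force: 65.5
clock: 27.35
eef_pos: [520.1, -262.1, 149.9]
tcp_rot: [-3.141, 0.002, -0.176]
contact_force: [0.6, 0.4, -1.1]
opening: 0.707
grasp_force: 65.5
clock: 27.77
eef_pos: [475.2, -422.5, 149.9]
tcp_rot: [3.139, 0.001, 0.057]
contact_force: [-0.0, 0.6, 0.2]
opening: 0.709
grasp_force: 65.6
clock: 28.1
eef_pos: [477.2, -415.4, 149.7]
tcp_rot: [-3.14, 0.002, 0.169]
contact_force: [0.4, -0.4, -1.1]
opening: 0.704
grasp_force: 65.6
clock 28.1 rot [-0.002  0.002 -0.004] rows 1 each [-0.002  0.002 -0.004] | trans( r first) [ 4.024  0.469 89.718] rows 3 each [ 1.341  0.156 29.906]
```

```bash
python3 steer.py '0 0 -0.003 3.3 0.4 30 0.5;0 0 0 0 0 30 0.5;0 0 0 0 0 30 0.5;0 0 0 0 0 0 0.5;0 0 0 0 0 0 0.5'
python3 steer.py '0 0 0 0 0 0 0.5;0 0 0 0 0 0 0.5'
python3 - <<'E'
from h import *
sc=snap("scene","p1s"); s=r.sense()
x2,y2=proj("scene",s["eef_pos"])[0].astype(int)
a=cv2.resize(sc[y2-60:y2+60,x2-75:x2+75],None,fx=4,fy=4,interpolation=cv2.INTER_CUBIC)
cv2.imwrite("pics/p1c.png",a)
plan([480.5,-415.3,34],[np.pi,0,.173],'r')
E
```

```text
clock: 28.52
eef_pos: [479.6, -414.3, 58.8]
tcp_rot: [-3.137, 0.004, 0.174]
contact_force: [0.6, 0.2, 0.0]
opening: 0.707
grasp_force: 65.9
clock: 28.68
eef_pos: [481.5, -416.4, 62.0]
tcp_rot: [3.141, -0.001, 0.174]
contact_force: [-0.0, -0.3, -0.9]
opening: 0.709
grasp_force: 65.9
clock 28.7 rot [ 0.001 -0.001  0.001] rows 1 each [ 0.001 -0.001  0.001] | trans( r first) [-0.711 -1.263 28.028] rows 1 each [-0.711 -1.263 28.028]
```

View pics/p1c.png

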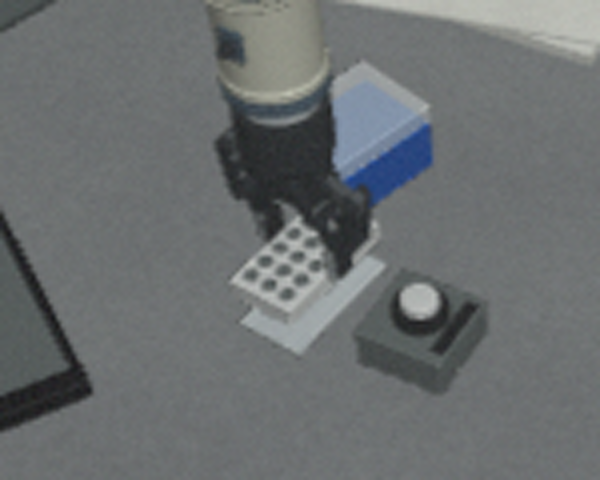

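The tray hovers over the foot plate, aligned parallel to it. Lower it.

```bash
python3 steer.py '0 0 0 -0.7 -1 12 0.5;0 0 0 0 0 10 0.5;0 0 0 0 0 4 0.5;0 0 0 0 0 0 0.5;0 0 0 0 0 0 0.5'
python3 steer.py '0 0 0 0 0 0 0.5;0 0 0 0 0 0 0.5'
python3 steer.py '0 0 0 0 0 2 0.5;0 0 0 0 0 0 0.5;0 0 0 0 0 0 0.5'
python3 -c "
from h import *
plan([480.5,-415.3,32],[np.pi,0,.173],'r')"
```

```text
clock: 29.15
eef_pos: [479.0, -414.5, 33.3]
tcp_rot: [-3.139, 0.002, 0.175]
contact_force: [-0.1, -0.3, -0.8]
opening: 0.705
grasp_force: 66.0
clock: 29.32
eef_pos: [479.4, -414.7, 34.0]
tcp_rot: [-3.14, 0.001, 0.175]
contact_force: [0.4, -0.1, -2.2]
opening: 0.703
grasp_force: 66.0
clock: 29.57
eef_pos: [479.6, -414.9, 32.0]
tcp_rot: [-3.141, 0.001, 0.175]
contact_force: [0.5, 0.1, -0.9]
opening: 0.704
grasp_force: 66.1
clock 29.6 rot [-0.001  0.001  0.002] rows 1 each [-0.001  0.001  0.002] | trans( r first) [0.855 0.574 0.047] rows 1 each [0.855 0.574 0.047]
```

```bash
python3 steer.py '0 0 0 0.8 0.5 1.5 0.5;0 0 0 0 0 0 0.5;0 0 0 0 0 0 0.5'
python3 steer.py '0 0 0 0 0 0 0.85;0 0 0 0 0 0 0.85;0 0 0 0 0 0 0.85;0 0 0 0 0 0 0.85'
python3 steer.py '0 0 0 0 0 -15 0.85;0 0 0 0 0 -30 0.85;0 0 0 0 0 -40 0.85;0 0 0 0 0 -40 0.85;0 0 0 0 0 0 1'
python3 -c "
from h import *
plan([635.7,-13.2,150],[np.pi,0,.01],'r')"
```

```text
clock: 29.82
eef_pos: [479.6, -414.9, 32.0]
tcp_rot: [-3.139, 0.002, 0.175]
contact_force: [-7.1, 4.4, 19.5]
opening: 0.709
grasp_force: 68.2
clock: 30.15
eef_pos: [480.2, -415.0, 30.2]
tcp_rot: [-3.14, 0.002, 0.175]
contact_force: [-0.2, -0.9, -0.0]
opening: 0.849
grasp_force: 0.0
clock: 30.57
eef_pos: [483.7, -418.0, 163.1]
tcp_rot: [3.135, -0.006, 0.175]
contact_force: [1.3, -1.0, 0.2]
opening: 0.966
grasp_force: 0.0
clock 30.6 rot [ 0.007 -0.006  0.165] rows 2 each [ 0.003 -0.003  0.082] | trans( r first) [ 156.039 -403.25    13.061] rows 11 each [ 14.185 -36.659   1.187]
```

Placed. Before moving on, let the arm clear, and check the pile and the second tray (it may have been knocked).

```bash
python3 steer.py '0 0 0.082 0 0 0 1;0 0 0.082 0 0 0 1;0 0 0 14.2 -36.7 0 1;0 0 0 14.2 -36.7 0 1;0 0 0 14.2 -36.7 0 1'
python3 steer.py '0 0 0 14.2 -36.7 0 1;0 0 0 14.2 -36.7 0 1;0 0 0 14.2 -36.7 0 1;0 0 0 14.2 -36.7 0 1;0 0 0 14.2 -36.7 0 1'
python3 - <<'E'
from h import *
sc=snap("scene","p2s"); t=snap("top","p2t")
for n,im in(("top",t),("scene",sc)):
  for c,nb in objs(im):
    q=rect(c,20,n)
    if nb>10: print(n,c.mean(0),nb,rect(c,50,n))
    elif 100<q[1][0]<140 and 50<q[1][1]<85: print("plate",n,rect(c,26,n),rect(c,20,n))
plan([635.7,-13.2,150],[np.pi,0,.01],'r')
E
```

```text
clock: 30.98
eef_pos: [521.8, -303.8, 155.0]
tcp_rot: [-3.14, 0.002, 0.009]
contact_force: [0.6, 0.3, 0.0]
opening: 0.998
grasp_force: 0.0
clock: 31.4
eef_pos: [591.2, -118.5, 155.3]
tcp_rot: [-3.14, 0.002, 0.011]
contact_force: [1.4, -0.6, 0.2]
opening: 1.0
grasp_force: 0.0
plate top (array([479.2, -54.9]), array([106.4,  65.2]), -60.4) (array([479.2, -55. ]), array([106.8,  65.5]), -60.4)
plate top (array([ 478.8, -415.6]), array([119.5,  61.4]), 10.3) (array([ 478.9, -417.2]), array([120.1,  61.7]), 10.3)
plate top (array([632.8, -15.7]), array([119.6,  61.9]), 0.7) (array([633.5, -15.7]), array([120.1,  62.2]), 0.7)
plate top (array([ 658.4, -158.6]), array([125. ,  66.5]), 78.8) (array([ 659.2, -159.1]), array([125.6,  66.8]), 78.8)
top [117.015 175.58 ] 127 (array([722.7, 384.8]), array([217.3,  58.8]), 5.1)
scene [390.491 322.805] 333 (array([560.6, 339.8]), array([422.7,  81.6]), 10.8)
plate scene (array([640.2,  -9.3]), array([116.1,  61.6]), 0.5) (array([637.8, -11.7]), array([116.8,  61.9]), 0.5)
plate scene (array([ 482. , -407.3]), array([117.1,  69.5]), 11.1) (array([ 478.7, -412.1]), array([117.8,  69.9]), 11.1)
clock 31.5 rot [-0.002  0.001  0.005] rows 1 each [-0.002  0.001  0.005] | trans( r first) [  44.176 -101.933    5.336] rows 3 each [ 14.725 -33.978   1.779]
```

Tray 1 is within about 1 mm of the foot centre, and tray 2 has not moved. Pick tray 2.

```bash
python3 steer.py '0 0 0 14.7 -34 0 1;0 0 0 14.7 -34 0 1;0 0 0 14.7 -34 30 1;0 0 0 0 0 30 1;0 0 0 0 0 30 1'
python3 steer.py '0 0 0 0 0 0 1;0 0 0 0 0 0 1;0 0 0 0 0 0 1'
python3 -c "
from h import *
plan([635.7,-13.2,26],[np.pi,0,.01],'r')"
```

```text
clock: 31.92
eef_pos: [633.0, -20.8, 68.7]
tcp_rot: [-3.14, -0.001, 0.013]
contact_force: [-0.2, -0.4, -1.0]
opening: 1.001
grasp_force: 0.0
clock: 32.17
eef_pos: [632.5, -22.8, 70.4]
tcp_rot: [-3.14, 0.001, 0.01]
contact_force: [-0.1, 0.2, 0.6]
opening: 0.997
grasp_force: 0.0
clock 32.2 rot [-0.001  0.001  0.   ] rows 1 each [-0.001  0.001  0.   ] | trans( r first) [ 3.33  -9.601 44.433] rows 2 each [ 1.665 -4.801 22.216]
```

```bash
python3 steer.py '0 0 0 3.3 -9.6 15 1;0 0 0 0 0 15 1;0 0 0 0 0 9 1;0 0 0 0 0 5 1;0 0 0 0 0 0 1'
python3 steer.py '0 0 0 0 0 0 1;0 0 0 0 0 0 1'
python3 -c "
from h import *
plan([635.7,-13.2,26],[np.pi,0,.01],'r')"
```

```text
clock: 32.58
eef_pos: [634.7, -12.6, 24.9]
tcp_rot: [-3.14, 0.003, 0.011]
contact_force: [-0.3, 0.3, 0.3]
opening: 1.002
grasp_force: 0.0
clock: 32.75
eef_pos: [635.5, -12.5, 26.1]
tcp_rot: [-3.14, 0.001, 0.011]
contact_force: [-0.2, -0.5, -0.8]
opening: 1.0
grasp_force: 0.0
clock 32.8 rot [-0.001  0.001  0.001] rows 1 each [-0.001  0.001  0.001] | trans( r first) [0.179 0.67  0.129] rows 1 each [0.179 0.67  0.129]
```

```bash
python3 steer.py '0 0 0 0 0 0 0.5;0 0 0 0 0 0 0.5;0 0 0 0 0 0 0.5;0 0 0 0 0 0 0.5;0 0 0 0 0 0 0.5' 60
python3 steer.py '0 0 0 0 0 -15 0.5;0 0 0 0 0 -30 0.5;0 0 0 0 0 -40 0.5;0 0 0 0 0 -40 0.5;0 0 0 0 0 0 0.5'
python3 steer.py '0 0 0 0 0 0 0.5;0 0 0 0 0 0 0.5'
python3 -c "
from h import *
plan([480.8,-415.3,150],[np.pi,0,.173])"
```

```text
clock: 33.17
eef_pos: [635.5, -12.5, 26.4]
tcp_rot: [-3.14, 0.001, 0.011]
contact_force: [-1.0, 0.0, 8.4]
opening: 0.706
grasp_force: 65.2
clock: 33.58
eef_pos: [639.6, -12.7, 158.5]
tcp_rot: [-3.141, -0.01, 0.011]
contact_force: [2.3, -0.6, -0.4]
opening: 0.702
grasp_force: 65.8
clock: 33.75
eef_pos: [634.8, -12.5, 150.2]
tcp_rot: [-3.14, 0.002, 0.011]
contact_force: [-0.6, 0.9, -1.4]
opening: 0.706
grasp_force: 65.8
clock 33.8 rot [-0.001  0.002 -0.162] rows 2 each [-0.001  0.001 -0.081] | trans( t first) [-158.315  401.068   -0.063] rows 11 each [-14.392  36.461  -0.006]
```

```bash
python3 steer.py '0 0 0 -14.4 36.5 0 0.5;0 0 0 -14.4 36.5 0 0.5;0 0 0 -14.4 36.5 0 0.5;0 0 0 -14.4 36.5 0 0.5;0 0 0 -14.4 36.5 0 0.5'
python3 steer.py '0 0 0 -14.4 36.5 0 0.5;0 0 0 -14.4 36.5 0 0.5;0 0 0 -14.4 36.5 0 0.5;0 0 0 -14.4 36.5 0 0.5;0 0 0 -14.4 36.5 0 0.5'
python3 steer.py '0 0 0 -14.4 36.5 0 0.5;0 0 -0.081 0 0 0 0.5;0 0 -0.081 0 0 0 0.5;0 0 0 0 0 0 0.5;0 0 0 0 0 0 0.5'
python3 steer.py '0 0 0 0 0 0 0.5;0 0 0 0 0 0 0.5'
python3 -c "
from h import *
plan([480.8,-415.3,80],[np.pi,0,.173],'r')"
```

```text
clock: 34.17
eef_pos: [563.0, -196.7, 148.0]
tcp_rot: [-3.139, 0.005, 0.011]
contact_force: [1.1, 0.5, -1.3]
opening: 0.704
grasp_force: 65.7
clock: 34.58
eef_pos: [493.0, -380.0, 147.9]
tcp_rot: [-3.138, 0.005, 0.011]
contact_force: [2.0, -0.1, -0.8]
opening: 0.706
grasp_force: 65.7
clock: 35.0
eef_pos: [480.2, -415.1, 148.3]
tcp_rot: [-3.138, 0.003, 0.17]
contact_force: [-1.2, 0.3, -1.6]
opening: 0.702
grasp_force: 65.8
clock: 35.17
eef_pos: [481.2, -415.0, 149.5]
tcp_rot: [-3.139, 0.002, 0.172]
contact_force: [-0.9, -1.0, -0.9]
opening: 0.71
grasp_force: 65.8
clock 35.2 rot [-0.002  0.002 -0.001] rows 1 each [-0.002  0.002 -0.001] | trans( r first) [-0.424  0.183 69.495] rows 2 each [-0.212  0.091 34.748]
```

```bash
python3 steer.py '0 0 0 0 0 35 0.5;0 0 0 0 0 30 0.5;0 0 0 0 0 15 0.5;0 0 0 0 0 10 0.5;0 0 0 0 0 0 0.5'
python3 steer.py '0 0 0 0 0 0 0.5;0 0 0 0 0 0 0.5;0 0 0 0 0 0 0.5'
python3 -c "
from h import *
plan([480.8,-415.3,53],[np.pi,0,.173],'r')"
```

```text
clock: 35.58
eef_pos: [480.2, -414.4, 57.9]
tcp_rot: [-3.137, 0.004, 0.173]
contact_force: [-0.1, 0.0, -1.3]
opening: 0.703
grasp_force: 65.8
clock: 35.83
eef_pos: [481.9, -416.3, 61.6]
tcp_rot: [3.141, -0.0, 0.173]
contact_force: [-0.7, -0.3, -1.0]
opening: 0.702
grasp_force: 65.8
clock 35.8 rot [ 0. -0. -0.] rows 1 each [ 0. -0. -0.] | trans( r first) [-0.887 -1.122  8.607] rows 1 each [-0.887 -1.122  8.607]
```

```bash
python3 steer.py '0 0 0 -0.9 -0.8 4 0.5;0 0 0 0 0 3.5 0.5;0 0 0 0 0 0 0.5;0 0 0 0 0 0 0.5;0 0 0 0 0 0 0.5'
python3 steer.py '0 0 0 0 0 1.5 0.5;0 0 0 0 0 0 0.5;0 0 0 0 0 0 0.5'
python3 -c "
from h import *
plan([480.8,-415.3,52],[np.pi,0,.173],'r')"
```

```text
clock: 36.25
eef_pos: [479.9, -415.0, 52.6]
tcp_rot: [-3.14, 0.002, 0.173]
contact_force: [-0.5, 0.5, -1.7]
opening: 0.706
grasp_force: 65.9
clock: 36.5
eef_pos: [479.9, -415.0, 52.4]
tcp_rot: [-3.14, 0.001, 0.173]
contact_force: [-3.9, 3.0, 11.6]
opening: 0.705
grasp_force: 67.4
clock 36.5 rot [-0.001  0.001 -0.   ] rows 1 each [-0.001  0.001 -0.   ] | trans( r first) [0.799 0.399 0.436] rows 1 each [0.799 0.399 0.436]
```

Contact, so release, retreat clear and verify everything.

```bash
python3 steer.py '0 0 0 0 0 -0.5 0.85;0 0 0 0 0 0 0.85;0 0 0 0 0 0 0.85;0 0 0 0 0 0 0.85'
python3 steer.py '0 0 0 0 0 -15 0.85;0 0 0 0 0 -30 0.85;0 0 0 0 0 -40 0.85;0 0 0 0 0 -40 0.85;0 0 0 0 0 0 1'
python3 steer.py '0 0 0 20 -36 0 1;0 0 0 20 -36 0 0.5;0 0 0 20 -36 0 0.2;0 0 0 20 -36 0 0;0 0 0 20 -36 0 0'
python3 steer.py '0 0 0 20 -36 0 0;0 0 0 20 -36 0 0;0 0 0 0 0 0 0'
python3 - <<'E'
from h import *
sc=snap("scene","p3s"); t=snap("top","p3t"); print(r.sense()["eef_pos"])
for n,im in(("top",t),("scene",sc)):
  for c,nb in objs(im):
    q=rect(c,20,n)
    if nb>10: print(n,c.mean(0),nb,rect(c,50,n))
    elif 100<q[1][0]<140 and 50<q[1][1]<85: print("plate",n,rect(c,46,n))
  # button: bright roundish blob near projected place
  x,y=proj(n,[455,-305,62])[0].astype(int); w=im[y-15:y+15,x-15:x+15].min(2)
  k,l,st,ce=cv2.connectedComponentsWithStats((w>150).astype(np.uint8))
  for i in range(1,k): 
    p=ce[i]+(x-15,y-15); print("btn",n,p,st[i,4],onz(n,p,62))
a=cv2.resize(sc[235:420,325:450],None,fx=3.2,fy=3.2,interpolation=cv2.INTER_CUBIC)
x,y=proj("top",[470,-360,40])[0].astype(int); b=cv2.resize(t[y-60:y+60,x-60:x+60],None,fx=3.2,fy=3.2,interpolation=cv2.INTER_CUBIC)
o=np.zeros((a.shape[0],a.shape[1]+b.shape[1],3),np.uint8); o[:,:a.shape[1]]=a; o[:b.shape[0],a.shape[1]:]=b
cv2.imwrite("pics/p3c.png",o)
E
```

```text
clock: 36.83
eef_pos: [480.0, -415.0, 51.5]
tcp_rot: [-3.14, 0.001, 0.173]
contact_force: [-0.1, 0.9, 0.1]
opening: 0.849
grasp_force: 0.0
clock: 37.25
eef_pos: [483.4, -418.0, 184.5]
tcp_rot: [3.134, -0.006, 0.173]
contact_force: [1.2, -2.2, 0.3]
opening: 0.97
grasp_force: 0.0
clock: 37.67
eef_pos: [548.0, -219.0, 176.6]
tcp_rot: [-3.14, 0.001, 0.172]
contact_force: [0.6, -0.1, -0.2]
opening: 0.451
grasp_force: 0.0
clock: 37.92
eef_pos: [576.7, -136.8, 176.7]
tcp_rot: [-3.138, -0.0, 0.177]
contact_force: [0.5, -0.6, 0.1]
opening: 0.008
grasp_force: 0.0
[ 575.152 -141.285  176.547]
plate top (array([449.2, -89.2]), array([112.3,  70.4]), -65.4)
plate top (array([ 477.9, -415.6]), array([118.8,  61.6]), 9.6)
plate top (array([ 632. , -199.5]), array([126.4,  66.2]), 75.0)
top [116.925 175.383] 126 (array([722.6, 384.8]), array([217.4,  58.7]), 5.0)
btn top [378. 267.] 1 [ 469.224 -270.922   62.   ]
btn top [393.205 272.277] 112 [ 455.062 -308.189   62.   ]
btn top [377. 279.] 1 [ 439.63  -267.012   62.   ]
btn top [376.5 285. ] 6 [ 424.887 -265.065   62.   ]
scene [391.373 320.601] 335 (array([560.6, 339.9]), array([422.6,  81.9]), 10.8)
btn scene [251.483 141.69 ] 29 [ 403.492 -330.914   62.   ]
btn scene [230.778 142.111] 9 [ 451.031 -378.334   62.   ]
btn scene [231.5 145.5] 4 [ 459.68  -365.497   62.   ]
btn scene [232. 150.] 5 [ 472.004 -349.77    62.   ]
```

View pics/p3c.png

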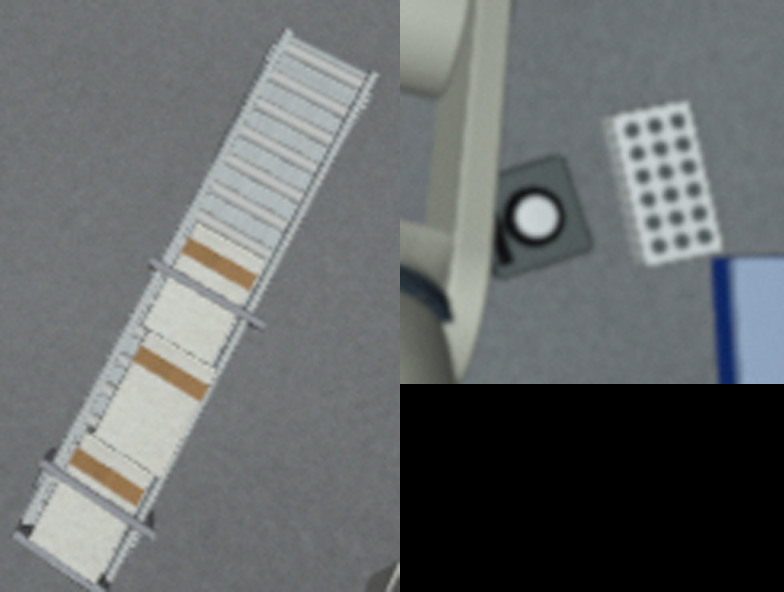

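Run:
```python
from h import *
im0=cv2.imread("pics/scene0.png")
x,y=245,157; w=im0[y-8:y+9,x-8:x+9].min(2); k,l,st,ce=cv2.connectedComponentsWithStats((w>165).astype(np.uint8))
for i in range(1,k): p=ce[i]+(x-8,y-8); print("btn scene",p,st[i,4],onz("scene",p,62))
u=np.array([np.cos(.185),np.sin(.185)]); v=np.array([-u[1],u[0]]); o=np.array([486,318.5])
for n,f in(("top","p3t"),("scene","p3s")):
    hsv=cv2.cvtColor(cv2.imread(f"pics/{f}.png"),cv2.COLOR_BGR2HSV).astype(int)
    m=((hsv[...,0]>5)&(hsv[...,0]<22)&(hsv[...,1]>90)&(hsv[...,2]>80)).astype(np.uint8)
    k,l,st,ce=cv2.connectedComponentsWithStats(m)
    for i in range(1,k):
        if st[i,4]<15: continue
        z=130
        for _ in range(20):
            q=onz(n,ce[i],z)[:2]-o; z=161-np.tan(np.radians(22))*(q@u)+50/np.cos(np.radians(22))
        if abs(q@v)<60: print(n,ce[i],st[i,4],"lane along %.1f lateral %.1f"%((q@u-50*.375)/.927,q@v))
plan([457,-306.7,110],[np.pi,0,.173],'r')
```

```text
btn scene [244.636 155.25 ] 44 [ 459.851 -304.066   62.   ]
top [116.167 153.861] 36 lane along 287.4 lateral -0.1
top [116.167 181.119] 42 lane along 207.5 lateral 4.0
top [120.    209.167] 48 lane along 127.7 lateral -0.9
scene [516.     29.882] 17 lane along -630.9 lateral -58.9
scene [393.213 316.954] 108 lane along 130.7 lateral 1.2
scene [378.204 351.221] 113 lane along 210.7 lateral 6.9
scene [358.132 383.535] 114 lane along 290.9 lateral 1.7
clock 38.0 rot [-0.001  0.002  0.003] rows 1 each [-0.001  0.002  0.003] | trans( r first) [-144.862  142.608   66.547] rows 6 each [-24.144  23.768  11.091]
```

Cartons are at about 0, +5 and 0 mm lateral, spaced 80 mm apart, and the trays are piled within about 1 mm. Now the button, with the gripper shut.

```bash
python3 steer.py '0 0 0 -24.1 23.8 5 0;0 0 0 -24.1 23.8 5 0;0 0 0 -24.1 23.8 5 0;0 0 0 -24.1 23.8 10 0;0 0 0 -24.1 23.8 15 0'
python3 steer.py '0 0 0 -24.1 23.8 20 0;0 0 0 0 0 10 0;0 0 0 0 0 0 0;0 0 0 0 0 0 0;0 0 0 0 0 0 0'
python3 -c "
from h import *
plan([457.4,-306.3,88],[np.pi,0,.173],'r')"
```

```text
clock: 38.43
eef_pos: [475.3, -283.5, 137.3]
tcp_rot: [3.141, 0.0, 0.172]
contact_force: [0.5, -1.0, 0.1]
opening: -0.002
grasp_force: 0.0
clock: 38.85
eef_pos: [457.3, -308.5, 107.4]
tcp_rot: [-3.141, 0.001, 0.173]
contact_force: [0.9, 0.1, -0.1]
opening: 0.005
grasp_force: 0.0
clock 38.9 rot [-0.001  0.001 -0.   ] rows 1 each [-0.001  0.001 -0.   ] | trans( r first) [ 0.455 -2.112 19.403] rows 1 each [ 0.455 -2.112 19.403]
```

```bash
python3 steer.py '0 0 0 0.4 -2 10 0;0 0 0 0 0 8 0;0 0 0 0 0 0 0;0 0 0 0 0 0 0'
python3 steer.py '0 0 0 0 0 4 0;0 0 0 0 0 0 0;0 0 0 0 0 0 0'
python3 steer.py '0 0 0 0 0 3 0;0 0 0 0 0 0 0;0 0 0 0 0 0 0'
python3 steer.py '0 0 0 0 0 2 0;0 0 0 0 0 0 0;0 0 0 0 0 0 0'
```

```text
clock: 39.18
eef_pos: [456.7, -305.4, 88.2]
tcp_rot: [-3.139, 0.002, 0.174]
contact_force: [0.5, -0.0, -1.0]
opening: -0.003
grasp_force: 0.0
clock: 39.43
eef_pos: [456.8, -306.1, 84.7]
tcp_rot: [-3.14, 0.002, 0.173]
contact_force: [-0.2, 0.5, 0.3]
opening: 0.0
grasp_force: 0.0
clock: 39.68
eef_pos: [457.0, -306.4, 82.0]
tcp_rot: [-3.14, 0.001, 0.173]
contact_force: [0.3, 1.0, 3.7]
opening: 0.004
grasp_force: 1.3
clock: 39.93
eef_pos: [457.0, -306.4, 80.0]
tcp_rot: [-3.14, 0.001, 0.173]
contact_force: [1.2, 0.3, 3.6]
opening: -0.002
grasp_force: 1.8
```

```bash
python3 steer.py '0 0 0 0 0 2 0;0 0 0 0 0 0 0;0 0 0 0 0 0 0'
python3 steer.py '0 0 0 0 0 2 0;0 0 0 0 0 0 0;0 0 0 0 0 0 0'
```

```text
clock: 40.18
eef_pos: [457.0, -306.4, 78.0]
tcp_rot: [-3.141, 0.001, 0.173]
contact_force: [1.1, 1.2, 6.0]
opening: 0.0
grasp_force: 3.2
clock: 40.43
eef_pos: [457.1, -306.5, 77.7]
tcp_rot: [-3.141, 0.001, 0.173]
contact_force: [-5.5, 3.5, 27.5]
opening: -0.001
grasp_force: 13.7
```

The button bottomed out (27 N at TCP 77.7). Lift, then a last check of the piles.

```bash
python3 steer.py '0 0 0 0 0 -15 0;0 0 0 0 0 -40 0;0 0 0 0 0 -40 0;0 0 0 20 -30 0 0;0 0 0 20 -36 0 0'
python3 steer.py '0 0 0 20 -36 0 0;0 0 0 20 -36 0 0;0 0 0 20 -36 0 0;0 0 0 0 0 0 0;0 0 0 0 0 0 0'
python3 - <<'E'
from h import *
sc=snap("scene","e1"); t=snap("top","e1t")
a=cv2.imread("pics/p3s.png"); b=cv2.imread("pics/p3t.png")
for n,im in(("top",t),("scene",sc)):
  for c,nb in objs(im):
    q=rect(c,46,n)
    if nb>10: print(n,c.mean(0),nb)
    elif 100<q[1][0]<130 and 50<q[1][1]<85: print("plate",n,q)
print("lane diff",cv2.absdiff(sc,a)[235:415,325:445].mean(),r.sense()["clock"])
E
```

```text
clock: 40.85
eef_pos: [486.4, -236.2, 173.3]
tcp_rot: [3.139, -0.003, 0.169]
contact_force: [0.8, 0.5, -0.7]
opening: 0.0
grasp_force: 0.0
clock: 41.27
eef_pos: [525.6, -115.7, 170.5]
tcp_rot: [-3.14, 0.002, 0.177]
contact_force: [-1.0, -0.2, 0.7]
opening: -0.001
grasp_force: 0.0
plate top (array([366.7, -55.9]), array([112.3,  65.8]), -61.9)
plate top (array([ 478.4, -415.3]), array([119.9,  62.6]), 10.7)
plate top (array([ 554., -164.]), array([125.4,  68.5]), 77.0)
top [116.935 175.383] 124
scene [383.015 336.445] 334
plate scene (array([ 486. , -400.6]), array([126.7,  83.8]), 9.9)
plate scene (array([ 347. , -508.9]), array([118.3,  69.4]), -0.3)
lane diff 1.712962962962963 41.3667
```

```bash
python3 -c "
from rig import r
print(r.sign_off())"
```

```text
the job is handed in; nothing more can be done
None
```

I handed the job in at about 41 s: three cartons are queued against the stop, both trays are piled squarely on the foot plate, the ready button was pressed to its stop and let go, and I saw no contact with the jars or rack; no verdict came back.

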